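# Rehang the lift-off door of the spice cupboard

## Task

The small cream spice cupboard has lost its door, which is waiting upright in the slotted wooden stand. Hang the door gently: holding it standing open, square to the cupboard's front, lower its two hinge knuckles onto the two hinge pins at once until both rest fully home; the pins are some millimetres off their marked place, so feel for them and never force the door down. Then swing the door shut against the rubber bumper, leave it hanging there, and leave the other things on the counter alone.

Things in the scene. Friction and masses are not known exactly. Their poses are not given: they have to be found in the camera images.
- cupboard: Open-fronted cream cupboard, fixed: 190 mm wide (its x), 160 deep (y), 230 high; origin at the centre of its underside. Its open front looks along its -y (front face at y = -80); the brass hinge is at the front of its +x side. Shut, the door's axes are parallel to the cupboard's; open square, the door is turned +90 degrees (anticlockwise from above) from that, standing out along the cupboard's -y.
- seat_low (a point): Marked place of the lower pin: top face of the lower brass bracket, where the lower knuckle rests; x 106, y -96, z 55 mm in the cupboard's frame. A vertical steel pin, 8 mm thick with a 1 mm chamfered top, rises 20 mm from it. The hinge plate is slotted: both pins (always in line) truly stand up to 7 mm either way from here along the cupboard's y, none along x; unmeasured, screwed tight.
- seat_high (a point): The same for the upper pin and bracket, 105 mm above seat_low; same pin, same offset. The brackets are 22 mm tall, so with the door held over the pins its lower knuckle is between the two brackets: come in sideways with the door 22 to 50 mm above its hung height, not from above.
- bumper (a point): Centre of the face of the black rubber bumper on the cupboard's front, near the side away from the hinge, 180 mm up; 10 mm thick, 16 by 30 mm. The shut door's inner face rests on it.
- door: Cream panel, 160 mm wide (its x), 12 thick (y), 205 high, about 0.35 kg; origin at the middle of its bottom edge, z up. Outer face (teal border; brass knob 22 mm proud at x -55, z 95) looks along its -y. Hinge axis at x +94, y 0. It starts upright in the stand, 10 mm over the counter, and must rise 40 mm to leave it. Hung, its bottom edge is 15 mm over the counter.
- door_grip (a point): Middle of the panel's width and thickness, 15 mm below its top edge (190 mm above its bottom edge): a place to grip it across its 12 mm thickness from above, nearly over its centre of mass.
- door_edge (a point): Point on the door's inner (+y) face at its free edge (the edge away from the hinge), 100 mm above its bottom edge.
- knuckle_low (a point): Centre of the lower mouth of the lower brass knuckle: a tube 24 mm tall, 18 mm outside, 10 mm bore, open at both ends, vertical; at x = +94, y = 0, z = 40 mm in the door's frame.
- knuckle_high (a point): The same for the upper knuckle, 105 mm above the lower (z = 145 mm in the door's frame).
- stand: Slotted wooden stand fixed to the counter, 180 by 100 mm, its rails 34 mm high; the slot runs along its x, 16 mm wide; origin at the centre of its underside.
- tub_red: Bystander: spice tub with red lid, 78 mm square, 85 high; origin at its underside.
- tub_green: Bystander: spice tub with green lid, 78 mm square, 85 high.
- tub_blue: Bystander: spice tub with blue lid, 78 mm square, 85 high.
- mortar: Bystander: brass mortar, 90 mm across, 75 high; origin at its underside.
- screwdriver: Bystander: screwdriver lying on the counter, along its x.
- jar: Bystander: amber glass jar with orange cap, 52 mm across, 65 high; origin at its underside.

How it is judged:
On the way:
1. the door, standing open by more than 45 degrees, is fully home on both hinge pins (each knuckle within 4 mm of its seat's height and over the pin) (z of knuckle_low in the frame of cupboard between 0.051 and 0.059 m and x of knuckle_low in the frame of cupboard between 0.102 and 0.11 m and y of knuckle_low in the frame of cupboard between -0.108 and -0.084 m and z of knuckle_high in the frame of cupboard between 0.156 and 0.164 m and x of knuckle_high in the frame of cupboard between 0.102 and 0.11 m and y of knuckle_high in the frame of cupboard between -0.108 and -0.084 m and angle between the x axis of door and the x axis of cupboard, either way round above 0.785 rad), for 0.2 s.
At the end, for the whole second after the job is handed in: Both knuckles are home on their pins (within 4 mm of the seat heights, within 4 mm of the hinge axis along the cupboard's x and 12 mm of the marked place along its y), the door upright within 0.06 rad and shut: its free edge within 6 mm of the bumper's face, at rest, released (z of knuckle_low in the frame of cupboard between 0.051 and 0.059 m and x of knuckle_low in the frame of cupboard between 0.102 and 0.11 m and y of knuckle_low in the frame of cupboard between -0.108 and -0.084 m and z of knuckle_high in the frame of cupboard between 0.156 and 0.164 m and x of knuckle_high in the frame of cupboard between 0.102 and 0.11 m and y of knuckle_high in the frame of cupboard between -0.108 and -0.084 m and y of door_edge in the frame of cupboard above -0.096 m and angle between the x axis of door and the x axis of cupboard, either way round below 0.12 rad and angle between door's own z axis and vertical below 0.06 rad and linear speed of door below 0.02 m/s and angular speed of door below 0.1 rad/s); the robot touches nothing.
It fails at once if the door is pressed or knocked against the cupboard or its hinge with more than 30 N (contact force between door and cupboard above 30 N).
It fails at once if the door is tipped over (more than 0.5 rad) (angle between door's own z axis and vertical above 0.5 rad).
It fails at once if a bystander is moved by more than 30 mm (distance of any of tub_red, tub_green, tub_blue, mortar, screwdriver, jar from where it was at the start of the episode above 0.03 m).
It also fails if it takes over 67 s, if anything falls off the work surface, if the arm or the gripper's body presses on something with over 40 N, if the wrist force passes 120 N, or if a joint passes its speed limit or range.

## Robot

A 6-joint arm with a two-finger parallel gripper is mounted at the origin on the work surface. World frame = base frame: x ahead of the robot, y to its left, z up, the work surface at z = 0. Lengths are in m, angles in rad, forces in N, time in s.
With the tool pointing down it reaches from about 0.225 to 0.875 m from the base axis. Payload 3.4 kg.
Tool frame: the origin (TCP) lies on the mounting face of the last link; the fingertips stand 173 mm ahead of it and the grasp point (between the pads) lies 155 mm ahead of it; x points along the fingers, y is the direction in which the jaws open and shut, and the axes are right-handed (so a half turn about x gives the same grasp; the last joint's range is limited). The gripper opens to 85 mm and grips with 20 to 120 N. Pads are 22 mm wide; open, the fingers measure 114 mm over their backs; the gripper's body (76 mm by 85 mm) begins 54 mm behind the grasp point. The pads swing forward as they close: fully open they stand 13 mm farther back than shut.
Start: joints at [1.095, 0.276, 1.505, -0, 1.361, -0.121], TCP at [0.2, 0.539, 0.405] pointing down, gripper open.
Joint ranges: [-2.89, 2.89], [-0.75, 2.08], [0.22, 2.7], [-1.18, 4.32], [0.11, 2.71], [-2.7, 2.7]. Speed limits (rad/s): [2.57, 2.57, 3.14, 3.14, 3.14, 3.14].

## Interface

Orientations are given as a unit quaternion [w, x, y, z].
In Python, from rig import manip gives the robot as it stands.
- The arm moves only by the tool arm_command, never from a script. Its argument "targets" is a list of rows, each an object with "dp": the shift along the tool's x, y, z in m, a list of three; "turn": the turn, a rotation vector about the tool's x, y, z in degrees, a list of three; "grip": the opening, from -1 (shut) to 1 (fully open). In form: [{"dp": [tx, ty, tz], "turn": [wx, wy, wz], "grip": grip}, ...]. A call has 1 to 8 rows; each row shifts and turns the commanded pose from where the row before left it, along the tool's axes as they then stand; what a row does not reach is not made up. A row lasts 1/10 s, in which the tool goes at most 50 mm and 8.59 degrees, less where a joint would pass 70% of its speed; a pose out of reach is approached as far as the arm can. A call with a gripper value outside its range is refused whole. The fingers move at their own pace and stop on an object; "grip_force" is the grip in N (left out, the last holds). Time passes only in rows, so rows that do not move let the fingers close. It gives the time, the measured TCP pose, the force and the opening at its end, in the units of the state.
- manip.get_state(): the state, without advancing time (a new reading comes with each control period).
- manip.get_image(name): name is "scene" or "top"; returns the picture (384x512x3 uint8, red, green, blue); there is no depth.
- manip.calibration(name): a dict with "fx", "fy", "cx", "cy" (pixels), "R" (3x3) and "t" (3): a world point X has camera coordinates R X + t. Camera axes: x right, y down, z forward; pixel columns grow to the right and rows downward; lengths in m; the calibration is good to about 2 mm. A picture is of the moment at which its call begins. calibration takes no time and is no camera call.
- manip.sign_off(): hands the job in, once; it reports no verdict.
The state is a dict: "clock": time; "qpos": joint angles; "qd": joint speeds; "effort": joint torques, N m; "position": TCP position; "ee_rot": TCP orientation; "contact_force": force on the tool from outside, world axes, zero at the start; "moment": the same for the moment, N m; "width": finger opening in m.
Only numpy, scipy, OpenCV 4.12 (cv2) and the standard library are available. Lean on these libraries where they do the work, as an engineer would, in place of code of your own. Each camera call takes 0.05 s, during which the arm holds its last target.

## Working session

There is one attempt and no reset: what is moved stays moved. The work goes in short steps, Python scripts to look and compute and a tool call to move; the robot and the scene stay as the last step left them, time stands still between calls to the robot, and variables do not carry over. Pictures are saved under pics/ and viewed, and the job is handed in when it is done.

Besides the shell and the picture viewer there is one more tool, called after ">>>" as name([rows], argument=value, ...), one row to a line, values as JSON. arm_command: Moves the arm, as the interface text tells. Its arguments: {"type":"object","properties":{"targets":{"type":"array"},"grip_force":{"type":"number"}},"required":["targets"]}

```bash
mkdir -p pics; ls; python3 - <<'E'
from rig import manip
import cv2, numpy as np
print(manip.get_state())
for n in("scene","top"):
    im=manip.get_image(n); cv2.imwrite(f"pics/{n}0.png",im[:,:,::-1])
    c=manip.calibration(n); print(n,{k:np.round(v,4).tolist() for k,v in c.items()})
E
```

```text
pics
{'clock': 0.0, 'qpos': array([ 1.09496953e+00,  2.76585180e-01,  1.50614765e+00,  1.35848032e-05,
        1.36072428e+00, -1.21015784e-01]), 'qd': array([ 1.64705337e-03, -3.46052663e-04, -1.58254004e-03,  3.64022099e-04,
       -2.65878239e-04, -4.56120036e-06]), 'effort': array([ 1.72581236e-03, -4.16795218e+01, -2.45811456e+01,  1.38052551e-04,
        1.11751427e-02, -1.01305068e-05]), 'position': array([0.19967011, 0.53897928, 0.40383925]), 'ee_rot': array([ 0.69580987,  0.12415992,  0.69620647, -0.12541726]), 'contact_force': array([0.2389215 , 0.15081023, 0.76436188]), 'moment': array([0.04216167, 0.00697202, 0.0245638 ]), 'width': 0.08511699160179313}
scene {'fx': 414.7773, 'fy': 414.7773, 'cx': 253.0392, 'cy': 191.9087, 'R': [[-0.83, 0.5572, -0.0244], [0.3254, 0.4482, -0.8326], [-0.453, -0.699, -0.5533]], 't': [0.5206, -0.0331, 1.5955]}
top {'fx': 495.312, 'fy': 495.312, 'cx': 256.3638, 'cy': 191.4312, 'R': [[0.0094, -0.9998, -0.0153], [-0.9925, -0.0075, -0.122], [0.1218, 0.0163, -0.9924]], 't': [-0.0604, 0.5861, 1.4376]}
```

View pics/scene0.png

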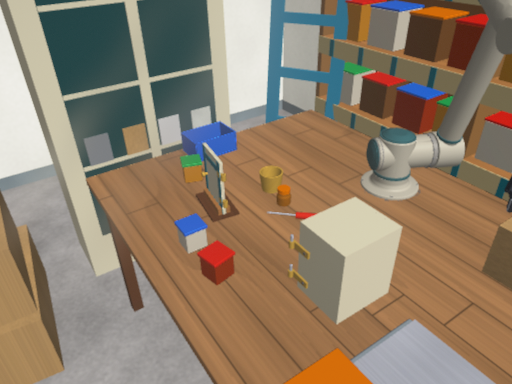

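View pics/top0.png

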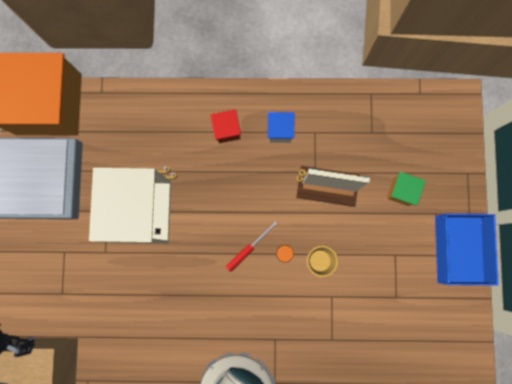

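```bash
python3 - <<'E'
import cv2
s=cv2.imread("pics/scene0.png");t=cv2.imread("pics/top0.png")
def crop(im,x0,y0,x1,y1,f,n):
    c=cv2.resize(im[y0:y1,x0:x1],None,fx=f,fy=f,interpolation=cv2.INTER_CUBIC)
    for x in range((x0+9)//10*10,x1,10):
        cv2.line(c,(int((x-x0+.5)*f),0),(int((x-x0+.5)*f),6 if x%50 else 14),(0,0,255),1)
        if x%20==0: cv2.putText(c,str(x),(int((x-x0+.5)*f)-10,24),0,.38,(0,0,255),1)
    for y in range((y0+9)//10*10,y1,10):
        cv2.line(c,(0,int((y-y0+.5)*f)),(6,int((y-y0+.5)*f)),(0,0,255),1)
        if y%20==0: cv2.putText(c,str(y),(8,int((y-y0+.5)*f)+4),0,.38,(0,0,255),1)
    cv2.imwrite(n,c)
crop(s,275,195,405,320,5,"pics/a.png")
crop(s,180,130,300,230,6,"pics/b.png")
crop(t,80,155,190,255,6,"pics/c.png")
crop(t,285,155,385,215,7,"pics/d.png")
E
```

```text
(no output)
```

View pics/a.png

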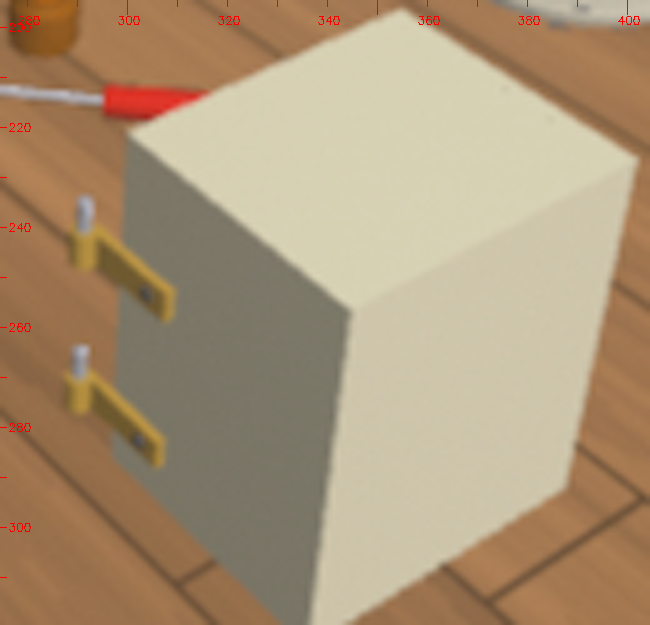

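View pics/b.png

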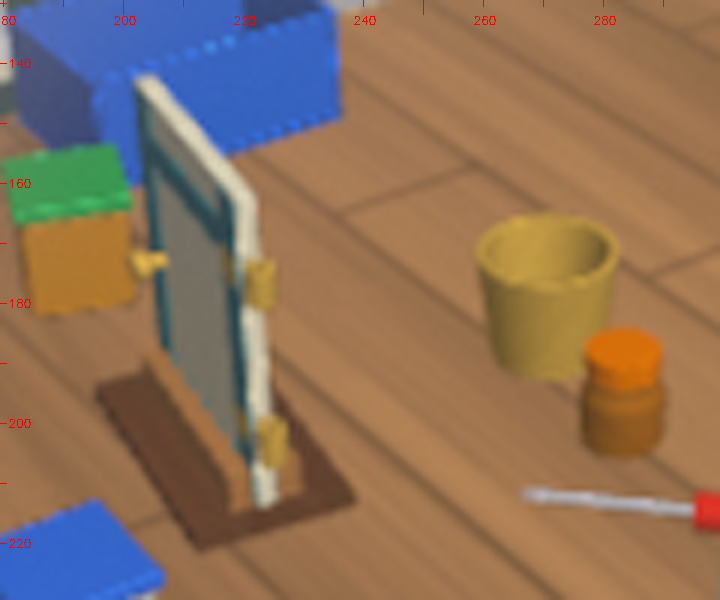

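View pics/c.png

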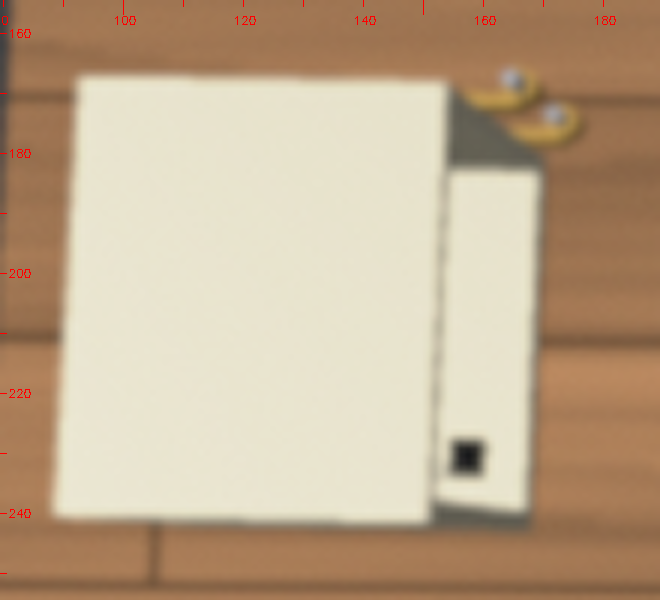

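View pics/d.png

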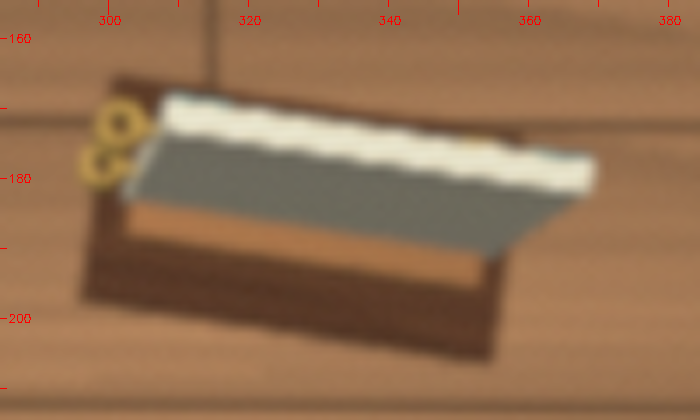

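```bash
cat > h.py <<'E'
import numpy as np
from rig import manip
from scipy.spatial.transform import Rotation as Rn
C={n:manip.calibration(n) for n in("scene","top")}
def proj(n,X):
    c=C[n];p=np.asarray(X)@np.array(c["R"]).T+np.array(c["t"])
    return np.stack([c["fx"]*p[...,0]/p[...,2]+c["cx"],c["fy"]*p[...,1]/p[...,2]+c["cy"]],-1)
def rz(a): c,s=np.cos(a),np.sin(a); return np.array([[c,-s,0],[s,c,0],[0,0,1]])
def ray(n,uv,z):
    c=C[n];R=np.array(c["R"]);d=R.T@np.array([(uv[0]-c["cx"])/c["fx"],(uv[1]-c["cy"])/c["fy"],1]);o=-R.T@np.array(c["t"])
    return o+d*(z-o[2])/d[2]
E
cat > fit.py <<'E'
from h import *
from scipy.optimize import least_squares
cup=[("top",(.095,.08,.23),(92.5,167.0)),("top",(.095,-.08,.23),(154.2,168.2)),("top",(-.095,-.08,.23),(151.5,241.7)),("top",(-.095,.08,.23),(88.5,240.5)),
("scene",(.095,-.08,.23),(300.2,221.2)),("scene",(.095,.08,.23),(344.8,256.6)),("scene",(-.095,.08,.23),(402,226)),("scene",(-.095,-.08,.23),(355,196.2)),("scene",(-.095,.08,0),(388,292.2))]
pin=[("top",180,(164.9,167.4)),("top",75,(171.8,173.2)),("scene",180,(291.8,234.6)),("scene",75,(290.8,264.0))]
def res(p):
    r=[]
    for n,X,uv in cup:
        r.append(proj(n,rz(p[2])@np.array(X)+[p[0],p[1],0])-uv)
    for n,z,uv in pin:
        r.append(proj(n,rz(p[2])@np.array([.106,-.096+p[3],z/1e3])+[p[0],p[1],0])-uv)
    return np.array(r).ravel()
s=least_squares(res,[.45,.3,0,0]);p=s.x
print("cup",p.round(4),np.degrees(p[2]).round(2));print(s.fun.reshape(-1,2).round(2).tolist())
print("hinge marked",rz(p[2])@[.106,-.096,0]+[p[0],p[1],0],"true",rz(p[2])@[.106,-.096+p[3],0]+[p[0],p[1],0])
for n,z,uv in pin: print(n,z,rz(-p[2])@(ray(n,uv,z/1e3)-[p[0],p[1],0]))
dr=[("scene",(-.08,-.006,.205),(202.1,143.3)),("scene",(-.08,.006,.205),(204.9,141.9)),("scene",(.08,.006,.205),(222.3,161.3)),("scene",(.08,-.006,.205),(218.9,164.3)),
("top",(.08,-.006,.205),(308.2,168.2)),("top",(.08,.006,.205),(307.5,173.6)),("top",(-.08,.006,.205),(368.6,182.2)),("top",(-.08,-.006,.205),(369.9,177.0)),
("top",(.094,0,.169),(301.7,172.2)),("top",(.094,0,.064),(299,178.2))]
def res2(p): return np.array([proj(n,rz(p[2])@np.array(X)+[p[0],p[1],.01])-uv for n,X,uv in dr]).ravel()
s=least_squares(res2,[.5,-.15,1.5]);p=s.x
print("door",p.round(4),np.degrees(p[2]).round(2));print(s.fun.reshape(-1,2).round(2).tolist())
for n,uv,z in [("red",(226,124),.085),("blue",(281,124),.085),("green",(408,188),.085),("jar",(285,254),.065),("mortar",(322,261),.075)]: print(n,ray("top",uv,z).round(3))
E
python3 fit.py
```

```text
cup [ 0.5268  0.2908 -0.0083 -0.0015] -0.47
[[-0.3, 0.45], [-0.86, 0.17], [-1.36, 0.06], [-0.61, 0.17], [-0.71, -0.73], [-0.3, -0.42], [-0.22, -0.25], [-0.55, -0.42], [-0.78, -0.54], [-0.83, 0.16], [-0.51, 0.48], [-0.61, -0.69], [-0.63, -0.24]]
hinge marked [0.63198645 0.19392543 0.        ] true [0.63197374 0.19238763 0.        ]
top 180 [ 0.10646624 -0.09976379  0.18      ]
top 75 [ 0.10742841 -0.09898122  0.075     ]
scene 180 [ 0.10641392 -0.09441909  0.18      ]
scene 75 [ 0.10516955 -0.09580275  0.075     ]
door [ 0.6083 -0.2715  1.4304] 81.95
[[-0.88, -1.05], [-0.45, -0.39], [-0.57, 0.01], [-0.64, -2.12], [-0.15, 0.55], [-0.08, -0.37], [-0.25, -0.06], [-0.99, 0.63], [-0.3, 0.22], [-0.31, 0.01]]
red [0.779 0.034 0.085]
blue [ 0.779 -0.126  0.085]
green [ 0.594 -0.49   0.085]
jar [ 0.403 -0.14   0.065]
mortar [ 0.384 -0.244  0.075]
```

```bash
cat >> h.py <<'E'
def tool():
    s=manip.get_state();q=s["ee_rot"];return s,np.array(s["position"]),Rn.from_quat([q[1],q[2],q[3],q[0]])
def Rtool(doorx):  # tool x down, tool y parallel to door y
    yd=np.array([-np.sin(doorx),np.cos(doorx),0]);x=np.array([0,0,-1.]);
    return x,yd
def goal(pos,doorx,flip=0):
    x,yd=Rtool(doorx); 
    if flip: yd=-yd
    return np.array(pos),Rn.from_matrix(np.stack([x,yd,np.cross(x,yd)],1))
def plan(g,n,cur=None):
    P,R=g
    if cur is None: s,p,r=tool()
    else: p,r=cur
    rv=(r.inv()*R).as_rotvec(); 
    print("total rotvec deg",np.degrees(rv).round(2),"dp tool",r.inv().apply(P-p).round(4),"dist",np.linalg.norm(P-p).round(4))
    st=Rn.from_rotvec(rv/n)
    for i in range(n):
        print(r.inv().apply((P-p)/n).round(4).tolist(),np.degrees(rv/n).round(2).tolist()); r=r*st
def st():
    s,p,r=tool();m=r.as_matrix()
    print("t",round(s["clock"],2),"p",p.round(4),"x",m[:,0].round(3),"y",m[:,1].round(3),"yaw y",np.degrees(np.arctan2(m[1,1],m[0,1])).round(2),"F",np.round(s["contact_force"],1),"M",np.round(s["moment"],2),"w",round(s["width"],4),"q",np.round(s["qpos"],2))
E
python3 - <<'E'
from h import *
st()
for f in(0,1): plan(goal([.6083,-.2715,.44],1.4304,f),20)
E
```

```text
t 0.1 p [0.1997 0.539  0.4039] x [-0.001 -0.002 -1.   ] y [ 0.347  0.938 -0.002] yaw y 69.67 F [ 0.1 -1.3 -0.1] M [0.02 0.01 0.01] w 0.0857 q [ 1.1   0.28  1.51 -0.    1.36 -0.12]
total rotvec deg [-1.0228e+02 -9.0000e-02  6.0000e-02] dp tool [-0.0352 -0.6182  0.6647] dist 0.9084
[-0.0018, -0.0309, 0.0332] [-5.11, -0.0, 0.0]
[-0.0018, -0.0337, 0.0303] [-5.11, -0.0, 0.0]
[-0.0018, -0.0363, 0.0272] [-5.11, -0.0, 0.0]
[-0.0018, -0.0386, 0.0239] [-5.11, -0.0, 0.0]
[-0.0018, -0.0406, 0.0203] [-5.11, -0.0, 0.0]
[-0.0018, -0.0422, 0.0166] [-5.11, -0.0, 0.0]
[-0.0018, -0.0435, 0.0128] [-5.11, -0.0, 0.0]
[-0.0018, -0.0445, 0.0089] [-5.11, -0.0, 0.0]
[-0.0018, -0.0451, 0.0049] [-5.11, -0.0, 0.0]
[-0.0018, -0.0454, 0.0008] [-5.11, -0.0, 0.0]
[-0.0018, -0.0453, -0.0032] [-5.11, -0.0, 0.0]
[-0.0018, -0.0448, -0.0072] [-5.11, -0.0, 0.0]
[-0.0018, -0.044, -0.0112] [-5.11, -0.0, 0.0]
[-0.0018, -0.0428, -0.0151] [-5.11, -0.0, 0.0]
[-0.0018, -0.0413, -0.0188] [-5.11, -0.0, 0.0]
[-0.0018, -0.0395, -0.0224] [-5.11, -0.0, 0.0]
[-0.0018, -0.0373, -0.0259] [-5.11, -0.0, 0.0]
[-0.0018, -0.0348, -0.0291] [-5
[... 371 characters left out ...]
0.0, 0.0]
[-0.0018, -0.0209, 0.0403] [3.89, 0.0, 0.0]
[-0.0018, -0.0181, 0.0416] [3.89, 0.0, 0.0]
[-0.0018, -0.0152, 0.0428] [3.89, 0.0, 0.0]
[-0.0018, -0.0123, 0.0437] [3.89, 0.0, 0.0]
[-0.0018, -0.0093, 0.0444] [3.89, 0.0, 0.0]
[-0.0018, -0.0063, 0.0449] [3.89, 0.0, 0.0]
[-0.0018, -0.0032, 0.0453] [3.89, 0.0, 0.0]
[-0.0018, -0.0001, 0.0454] [3.89, 0.0, 0.0]
[-0.0018, 0.0029, 0.0453] [3.89, 0.0, 0.0]
[-0.0018, 0.006, 0.045] [3.89, 0.0, 0.0]
[-0.0018, 0.009, 0.0445] [3.89, 0.0, 0.0]
[-0.0018, 0.012, 0.0438] [3.89, 0.0, 0.0]
[-0.0018, 0.015, 0.0428] [3.89, 0.0, 0.0]
[-0.0018, 0.0178, 0.0417] [3.89, 0.0, 0.0]
[-0.0018, 0.0206, 0.0404] [3.89, 0.0, 0.0]
[-0.0018, 0.0233, 0.0389] [3.89, 0.0, 0.0]
```

>>> arm_command([
  {"dp": [-0.04,0,0],"turn": [0,0,0],"grip": 1},
  {"dp": [0,-0.0309,0.0332],"turn": [-5.11,0,0],"grip": 1},
  {"dp": [0,-0.0337,0.0303],"turn": [-5.11,0,0],"grip": 1},
  {"dp": [0,-0.0363,0.0272],"turn": [-5.11,0,0],"grip": 1},
  {"dp": [0,-0.0386,0.0239],"turn": [-5.11,0,0],"grip": 1},
  {"dp": [0,-0.0406,0.0203],"turn": [-5.11,0,0],"grip": 1},
  {"dp": [0,-0.0422,0.0166],"turn": [-5.11,0,0],"grip": 1},
  {"dp": [0,-0.0435,0.0128],"turn": [-5.11,0,0],"grip": 1},
])

```text
clock: 0.9
position: [0.3427, 0.2539, 0.4445]
ee_rot: [0.7, -0.096, 0.701, 0.096]
contact_force: [0.8, 0.8, 0.4]
width: 0.0853
```

>>> arm_command([
  {"dp": [0,-0.0445,0.0089],"turn": [-5.11,0,0],"grip": 1},
  {"dp": [0,-0.0451,0.0049],"turn": [-5.11,0,0],"grip": 1},
  {"dp": [0,-0.0454,0.0008],"turn": [-5.11,0,0],"grip": 1},
  {"dp": [0,-0.0453,-0.0032],"turn": [-5.11,0,0],"grip": 1},
  {"dp": [0,-0.0448,-0.0072],"turn": [-5.11,0,0],"grip": 1},
  {"dp": [0,-0.044,-0.0112],"turn": [-5.11,0,0],"grip": 1},
  {"dp": [0,-0.0428,-0.0151],"turn": [-5.11,0,0],"grip": 1},
  {"dp": [0,0,0],"turn": [0,0,0],"grip": 1},
])

```text
clock: 1.7
position: [0.4877, -0.0327, 0.4439]
ee_rot: [0.638, -0.305, 0.639, 0.303]
contact_force: [-0.4, 0.5, -0.5]
width: 0.0855
```

```bash
python3 - <<'E'
from h import *
st()
plan(goal([.6083,-.2715,.445],1.4304,0),7)
E
```

```text
t 1.7 p [ 0.4877 -0.0327  0.4439] x [ 0.001 -0.003 -1.   ] y [-0.777  0.63  -0.002] yaw y 140.94 F [-0.4  0.5 -0.5] M [0.05 0.02 0.01] w 0.0855 q [-0.21  0.12  1.61 -0.    1.41 -2.67]
total rotvec deg [-31.01  -0.13   0.09] dp tool [-0.0004 -0.2442 -0.1095] dist 0.2676
[-0.0001, -0.0349, -0.0156] [-4.43, -0.02, 0.01]
[-0.0001, -0.0336, -0.0183] [-4.43, -0.02, 0.01]
[-0.0001, -0.0321, -0.0208] [-4.43, -0.02, 0.01]
[-0.0001, -0.0303, -0.0232] [-4.43, -0.02, 0.01]
[-0.0001, -0.0285, -0.0255] [-4.43, -0.02, 0.01]
[-0.0001, -0.0264, -0.0276] [-4.43, -0.02, 0.01]
[-0.0001, -0.0242, -0.0296] [-4.43, -0.02, 0.01]
```

```bash
python3 - <<'E'
from h import *
plan(goal([.6083,-.2715,.445],1.4304,1),18)
E
```

```text
total rotvec deg [1.4899e+02 1.3000e-01 1.7000e-01] dp tool [-0.0004 -0.2442 -0.1095] dist 0.2676
[-0.0, -0.0136, -0.0061] [8.28, 0.01, 0.01]
[-0.0, -0.0143, -0.0041] [8.28, 0.01, 0.01]
[-0.0, -0.0147, -0.002] [8.28, 0.01, 0.01]
[-0.0, -0.0149, 0.0002] [8.28, 0.01, 0.01]
[-0.0, -0.0147, 0.0023] [8.28, 0.01, 0.01]
[-0.0, -0.0142, 0.0044] [8.28, 0.01, 0.01]
[-0.0, -0.0134, 0.0064] [8.28, 0.01, 0.01]
[-0.0, -0.0124, 0.0083] [8.28, 0.01, 0.01]
[-0.0, -0.011, 0.01] [8.28, 0.01, 0.01]
[-0.0, -0.0095, 0.0114] [8.28, 0.01, 0.01]
[-0.0, -0.0077, 0.0127] [8.28, 0.01, 0.01]
[-0.0001, -0.0058, 0.0137] [8.28, 0.01, 0.01]
[-0.0001, -0.0038, 0.0144] [8.28, 0.01, 0.01]
[-0.0001, -0.0017, 0.0148] [8.28, 0.01, 0.01]
[-0.0001, 0.0004, 0.0149] [8.28, 0.01, 0.01]
[-0.0001, 0.0026, 0.0146] [8.28, 0.01, 0.01]
[-0.0001, 0.0047, 0.0141] [8.28, 0.01, 0.01]
[-0.0001, 0.0066, 0.0133] [8.28, 0.01, 0.01]
```

>>> arm_command([
  {"dp": [0,-0.0136,-0.0061],"turn": [8.28,0,0],"grip": 1},
  {"dp": [0,-0.0143,-0.0041],"turn": [8.28,0,0],"grip": 1},
  {"dp": [0,-0.0147,-0.002],"turn": [8.28,0,0],"grip": 1},
  {"dp": [0,-0.0149,0.0002],"turn": [8.28,0,0],"grip": 1},
  {"dp": [0,-0.0147,0.0023],"turn": [8.28,0,0],"grip": 1},
  {"dp": [0,-0.0142,0.0044],"turn": [8.28,0,0],"grip": 1},
  {"dp": [0,-0.0134,0.0064],"turn": [8.28,0,0],"grip": 1},
  {"dp": [0,-0.0124,0.0083],"turn": [8.28,0,0],"grip": 1},
])

```text
clock: 2.5
position: [0.5394, -0.1339, 0.4443]
ee_rot: [0.7, 0.095, 0.701, -0.094]
contact_force: [-0.2, -0.3, 0.6]
width: 0.0853
```

>>> arm_command([
  {"dp": [0,-0.011,0.01],"turn": [8.28,0,0],"grip": 1},
  {"dp": [0,-0.0095,0.0114],"turn": [8.28,0,0],"grip": 1},
  {"dp": [0,-0.0077,0.0127],"turn": [8.28,0,0],"grip": 1},
  {"dp": [0,-0.0058,0.0137],"turn": [8.28,0,0],"grip": 1},
  {"dp": [0,-0.0038,0.0144],"turn": [8.28,0,0],"grip": 1},
  {"dp": [0,-0.0017,0.0148],"turn": [8.28,0,0],"grip": 1},
  {"dp": [0,0.0004,0.0149],"turn": [8.28,0,0],"grip": 1},
  {"dp": [0,0.0026,0.0146],"turn": [8.28,0,0],"grip": 1},
])

```text
clock: 3.3
position: [0.5938, -0.2397, 0.4442]
ee_rot: [0.535, 0.462, 0.536, -0.462]
contact_force: [0.7, -0.5, -0.7]
width: 0.0854
```

>>> arm_command([
  {"dp": [0,0.0047,0.0141],"turn": [8.28,0,0],"grip": 1},
  {"dp": [0,0.0066,0.0133],"turn": [8.28,0,0],"grip": 1},
  {"dp": [0,0,0],"turn": [0,0,0],"grip": 1},
  {"dp": [0,0,0],"turn": [0,0,0],"grip": 1},
])

```text
clock: 3.7
position: [0.607, -0.2659, 0.4441]
ee_rot: [-0.465, -0.532, -0.466, 0.532]
contact_force: [-0.1, 0.9, 0.4]
width: 0.0854
```

```bash
python3 - <<'E'
from h import *
import cv2
st()
plan(goal([.6083,-.2715,.355],1.4304,1),3)
im=manip.get_image("top")[:,:,::-1]; im2=manip.get_image("scene")[:,:,::-1]
cv2.imwrite("pics/e.png",np.hstack([cv2.resize(im[140:240,270:400],None,fx=3,fy=3,interpolation=2),cv2.resize(im2[80:220,140:270],None,fx=3,fy=3,interpolation=2)[:300]]))
E
```

```text
t 3.7 p [ 0.607  -0.2659  0.4441] x [-0.001  0.002 -1.   ] y [ 0.991 -0.133 -0.002] yaw y -7.66 F [-0.1  0.9  0.4] M [0.01 0.03 0.03] w 0.0854 q [-0.52  0.39  1.23  0.    1.52 -0.38]
total rotvec deg [ 0.38 -0.08  0.1 ] dp tool [0.089  0.0022 0.0055] dist 0.0892
[0.0297, 0.0007, 0.0018] [0.13, -0.03, 0.03]
[0.0297, 0.0007, 0.0018] [0.13, -0.03, 0.03]
[0.0297, 0.0007, 0.0018] [0.13, -0.03, 0.03]
```

View pics/e.png

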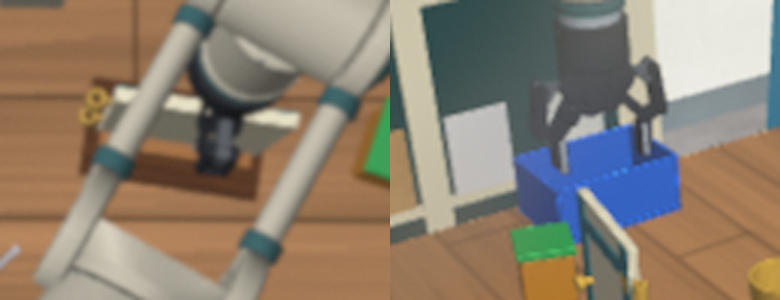

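>>> arm_command([
  {"dp": [0.03,0.0011,0.0028],"turn": [0.2,0,0],"grip": 1},
  {"dp": [0.03,0.0011,0.0027],"turn": [0.2,0,0],"grip": 1},
  {"dp": [0.02,0,0],"turn": [0,0,0],"grip": 1},
  {"dp": [0.009,0,0],"turn": [0,0,0],"grip": 1},
  {"dp": [0,0,0],"turn": [0,0,0],"grip": 1},
])

```text
clock: 4.3
position: [0.6081, -0.2716, 0.3546]
ee_rot: [-0.462, -0.534, -0.464, 0.535]
contact_force: [-0.9, -0.1, -0.2]
width: 0.0854
```

>>> arm_command([
  {"dp": [0,0,0],"turn": [0,0,0],"grip": -1},
  {"dp": [0,0,0],"turn": [0,0,0],"grip": -1},
  {"dp": [0,0,0],"turn": [0,0,0],"grip": -1},
  {"dp": [0,0,0],"turn": [0,0,0],"grip": -1},
  {"dp": [0,0,0],"turn": [0,0,0],"grip": -1},
  {"dp": [0,0,0],"turn": [0,0,0],"grip": -1},
], grip_force=50)

```text
clock: 4.9
position: [0.6085, -0.2724, 0.3562]
ee_rot: [0.463, 0.535, 0.463, -0.535]
contact_force: [-0.5, 0.1, 4.0]
width: 0.0112
```

```bash
python3 - <<'E'
from h import *
st()
E
```

```text
t 4.9 p [ 0.6085 -0.2724  0.3562] x [ 0. -0. -1.] y [ 0.99  -0.143  0.   ] yaw y -8.23 F [-0.5  0.1  4. ] M [-0.01  0.21  0.04] w 0.0112 q [-0.53  0.44  1.37 -0.    1.33 -0.38]
```

>>> arm_command([
  {"dp": [-0.01,0,0],"turn": [0,0,0],"grip": -1},
  {"dp": [-0.02,0,0],"turn": [0,0,0],"grip": -1},
  {"dp": [-0.02,0,0],"turn": [0,0,0],"grip": -1},
  {"dp": [-0.014,0,0],"turn": [0,0,0],"grip": -1},
  {"dp": [0,0,0],"turn": [0,0,0],"grip": -1},
])

```text
clock: 5.4
position: [0.6089, -0.2726, 0.4222]
ee_rot: [0.464, 0.535, 0.461, -0.534]
contact_force: [0.3, 0.6, -3.0]
width: 0.0116
```

```bash
python3 - <<'E'
from h import *
st()
plan(goal([.6312,.045,.42],np.radians(89.53),1),10)
E
```

```text
t 5.4 p [ 0.6089 -0.2726  0.4222] x [ 0.004 -0.002 -1.   ] y [ 0.99  -0.143  0.004] yaw y -8.23 F [ 0.3  0.6 -3. ] M [0.03 0.01 0.02] w 0.0116 q [-0.53  0.41  1.26  0.    1.47 -0.38]
total rotvec deg [-7.76  0.11 -0.24] dp tool [ 0.0016 -0.0234 -0.3175] dist 0.3184
[0.0002, -0.0023, -0.0318] [-0.78, 0.01, -0.02]
[0.0002, -0.0019, -0.0318] [-0.78, 0.01, -0.02]
[0.0002, -0.0015, -0.0318] [-0.78, 0.01, -0.02]
[0.0002, -0.001, -0.0318] [-0.78, 0.01, -0.02]
[0.0002, -0.0006, -0.0318] [-0.78, 0.01, -0.02]
[0.0002, -0.0002, -0.0318] [-0.78, 0.01, -0.02]
[0.0002, 0.0002, -0.0318] [-0.78, 0.01, -0.02]
[0.0002, 0.0007, -0.0318] [-0.78, 0.01, -0.02]
[0.0002, 0.0011, -0.0318] [-0.78, 0.01, -0.02]
[0.0002, 0.0015, -0.0318] [-0.78, 0.01, -0.02]
```

>>> arm_command([
  {"dp": [0,-0.0012,-0.016],"turn": [0,0,0],"grip": -1},
  {"dp": [0,-0.0023,-0.0318],"turn": [-0.86,0,0],"grip": -1},
  {"dp": [0,-0.0019,-0.0318],"turn": [-0.86,0,0],"grip": -1},
  {"dp": [0,-0.0015,-0.0318],"turn": [-0.86,0,0],"grip": -1},
  {"dp": [0,-0.001,-0.0318],"turn": [-0.86,0,0],"grip": -1},
  {"dp": [0,-0.0006,-0.0318],"turn": [-0.86,0,0],"grip": -1},
  {"dp": [0,-0.0002,-0.0318],"turn": [-0.86,0,0],"grip": -1},
  {"dp": [0,0.0002,-0.0318],"turn": [-0.86,0,0],"grip": -1},
])

```text
clock: 6.2
position: [0.6235, -0.0315, 0.4181]
ee_rot: [-0.489, -0.509, -0.492, 0.51]
contact_force: [-0.0, -0.6, -3.1]
width: 0.0114
```

>>> arm_command([
  {"dp": [0,0.0007,-0.0318],"turn": [-0.86,0,0],"grip": -1},
  {"dp": [0,0.0011,-0.0318],"turn": [-0.86,0,0],"grip": -1},
  {"dp": [0,0.0005,-0.015],"turn": [0,0,0],"grip": -1},
  {"dp": [0.006,0,0],"turn": [0,0,0],"grip": -1},
  {"dp": [0.01,0,0],"turn": [0,0,0],"grip": -1},
  {"dp": [0.008,0,0],"turn": [0,0,0],"grip": -1},
  {"dp": [0,0,0],"turn": [0,0,0],"grip": -1},
])

```text
clock: 6.9
position: [0.6281, 0.0432, 0.3933]
ee_rot: [-0.496, -0.501, -0.498, 0.504]
contact_force: [0.1, 1.1, -2.8]
width: 0.0113
```

```bash
cat > look.py <<'E'
import sys
from h import *
import cv2
def crop(im,x0,y0,x1,y1,f,n):
    c=cv2.resize(im[y0:y1,x0:x1],None,fx=f,fy=f,interpolation=cv2.INTER_CUBIC)
    for x in range((x0+9)//10*10,x1,10):
        cv2.line(c,(int((x-x0+.5)*f),0),(int((x-x0+.5)*f),6),(0,0,255),1)
        cv2.putText(c,str(x),(int((x-x0+.5)*f)-10,20),0,.38,(0,0,255),1)
    for y in range((y0+9)//10*10,y1,10):
        cv2.line(c,(0,int((y-y0+.5)*f)),(6,int((y-y0+.5)*f)),(0,0,255),1)
        cv2.putText(c,str(y),(8,int((y-y0+.5)*f)+4),0,.38,(0,0,255),1)
    cv2.imwrite(n,c)
k=sys.argv[1];st()
crop(manip.get_image("top")[:,:,::-1],145,145,235,215,8,f"pics/t{k}.png")
crop(manip.get_image("scene")[:,:,::-1],235,195,335,295,6,f"pics/s{k}.png")
E
python3 look.py 1
```

```text
t 6.9 p [0.6281 0.0432 0.3933] x [-0.004 -0.    -1.   ] y [ 1.    -0.01  -0.004] yaw y -0.59 F [ 0.1  1.1 -2.8] M [0.03 0.04 0.05] w 0.0113 q [-0.04  0.37  1.4  -0.    1.38 -0.03]
```

View pics/t1.png

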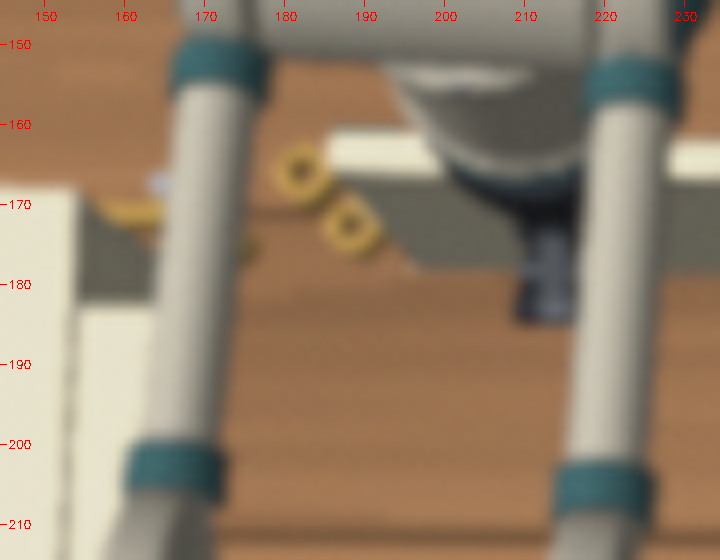

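View pics/s1.png

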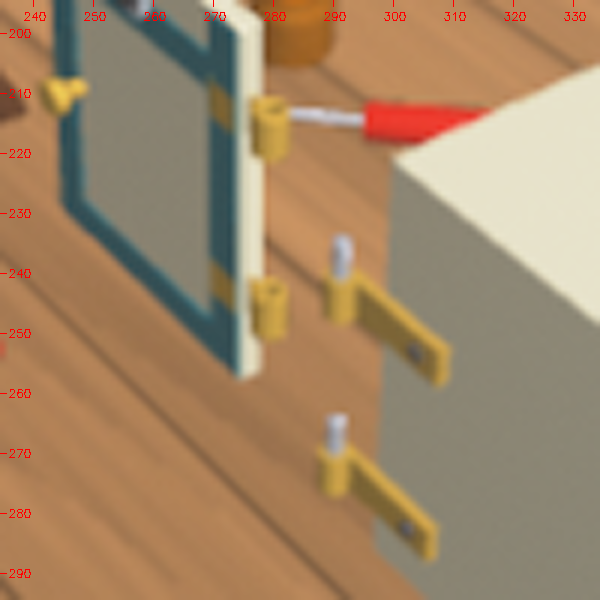

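```bash
python3 - <<'E'
from h import *
zb=.3933-.346
K=[("top",.169,(182.3,165.9)),("top",.064,(188.4,172.8)),("scene",.169,(279.9,211.7)),("scene",.064,(279.4,242.4))]
P=[("top",.180,(164.9,167.4)),("top",.075,(171.8,173.2)),("scene",.180,(291.75,234.6)),("scene",.075,(290.75,264.1))]
k=np.array([ray(n,uv,zb+z) for n,z,uv in K]);p=np.array([ray(n,uv,z) for n,z,uv in P])
print(k.round(4));print(p.round(4));print((p-k)[:,:2].round(4))
from scipy.optimize import least_squares
# triangulate each with free z
for i in (0,1):
  for L,off in((K,zb),(P,0)):
    f=lambda X:np.r_[proj("top",X)-L[i][2],proj("scene",X)-L[i+2][2]]
    s=least_squares(f,[.63,.15,.2]);print(i,s.x.round(4),"nominal z",round(L[i][1]+off,4),s.fun.round(2))
E
```

```text
[[0.6305 0.137  0.2163]
 [0.6291 0.1368 0.1113]
 [0.6273 0.137  0.2163]
 [0.6282 0.1378 0.1113]]
[[0.6324 0.1902 0.18  ]
 [0.6334 0.1909 0.075 ]
 [0.6325 0.1954 0.18  ]
 [0.6315 0.1944 0.075 ]]
[[0.0019 0.0532]
 [0.0043 0.0541]
 [0.0052 0.0585]
 [0.0033 0.0566]]
0 [0.6293 0.1375 0.2176] nominal z 0.2163 [-0.3   0.37 -0.47 -0.02]
0 [0.6316 0.1918 0.1772] nominal z 0.18 [-0.41  0.49 -0.61 -0.02]
1 [0.6286 0.1372 0.1112] nominal z 0.1113 [-0.15  0.18 -0.23 -0.01]
1 [0.6321 0.1924 0.0738] nominal z 0.075 [-0.43  0.51 -0.62 -0.02]
```

>>> arm_command([
  {"dp": [0,0.001,-0.01],"turn": [0,0,0],"grip": -1},
  {"dp": [0,0.001,-0.015],"turn": [0,0,0],"grip": -1},
  {"dp": [0,0.001,-0.015],"turn": [0,0,0],"grip": -1},
  {"dp": [0,0,-0.01],"turn": [0,0,0],"grip": -1},
  {"dp": [0,0,-0.0045],"turn": [0,0,0],"grip": -1},
  {"dp": [0,0,0],"turn": [0,0,0],"grip": -1},
  {"dp": [0,0,0],"turn": [0,0,0],"grip": -1},
])

```text
clock: 7.7
position: [0.6321, 0.099, 0.3957]
ee_rot: [-0.498, -0.502, -0.498, 0.502]
contact_force: [0.6, 0.3, -2.5]
width: 0.0112
```

```bash
python3 look.py 2
```

```text
t 7.7 p [0.6321 0.099  0.3957] x [-0.    -0.001 -1.   ] y [ 1.    -0.008 -0.   ] yaw y -0.46 F [ 0.6  0.3 -2.5] M [-0.02  0.    0.03] w 0.0112 q [ 0.05  0.38  1.37 -0.    1.39  0.05]
```

View pics/t2.png

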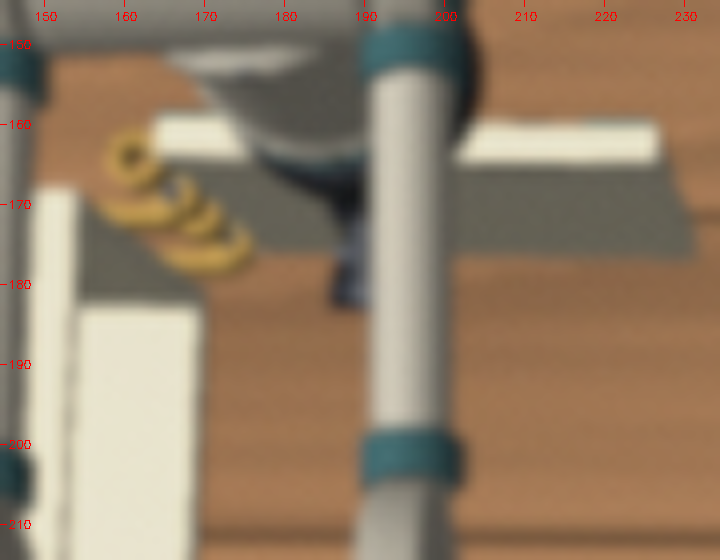

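View pics/s2.png

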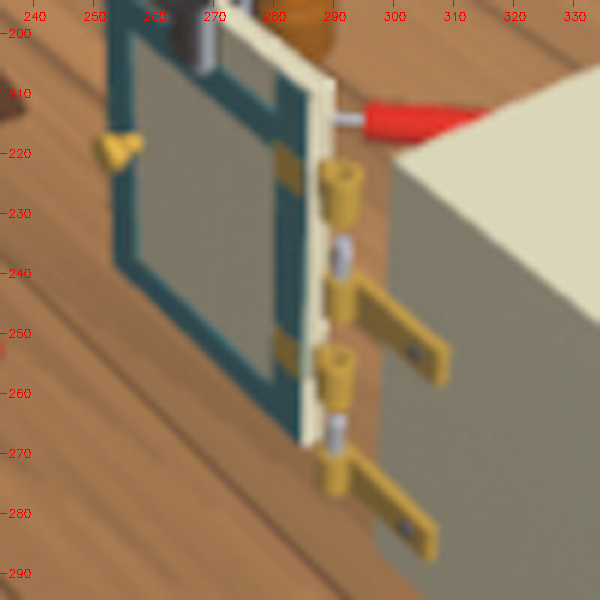

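```bash
python3 - <<'E'
from h import *
zb=.3957-.346
print(ray("top",(161.2,163.9),zb+.169), ray("scene",(341/6+234.58,172/6+194.58),zb+.169),ray("scene",(338/6+234.58,354/6+194.58),zb+.064))
print("pins top",ray("top",(164.9,167.4),.18),ray("top",(171.8,173.2),.075),"scene",ray("scene",(291.75,234.6),.18),ray("scene",(290.75,264.1),.075))
E
```

```text
[0.63505241 0.19228317 0.2187    ] [0.63531062 0.19590075 0.2187    ] [0.63226758 0.19441104 0.1137    ]
pins top [0.63242157 0.19015791 0.18      ] [0.63339017 0.19093251 0.075     ] scene [0.6325183  0.19542784 0.18      ] [0.63151067 0.19435821 0.075     ]
```

>>> arm_command([
  {"dp": [0.003,-0.0015,0.001],"turn": [0,0,0],"grip": -1},
  {"dp": [0.005,0,0],"turn": [0,0,0],"grip": -1},
  {"dp": [0.003,0,0],"turn": [0,0,0],"grip": -1},
  {"dp": [0,0,0],"turn": [0,0,0],"grip": -1},
])

```text
clock: 8.2
position: [0.6304, 0.0977, 0.3838]
ee_rot: [-0.497, -0.502, -0.498, 0.503]
contact_force: [0.0, 0.1, -2.8]
width: 0.0112
```

>>> arm_command([
  {"dp": [0.001,0,0],"turn": [0,0,0],"grip": -1},
  {"dp": [0.001,0,0],"turn": [0,0,0],"grip": -1},
  {"dp": [0,0,0],"turn": [0,0,0],"grip": -1},
])

```text
clock: 8.5
position: [0.6307, 0.0979, 0.3826]
ee_rot: [0.498, 0.502, 0.498, -0.502]
contact_force: [0.5, 1.2, -3.1]
width: 0.0113
```

```bash
python3 -c "
from h import *
st()"
```

```text
t 8.5 p [0.6307 0.0979 0.3826] x [-0.  0. -1.] y [ 1.    -0.009 -0.   ] yaw y -0.49 F [ 0.5  1.2 -3.1] M [ 0.03 -0.01  0.01] w 0.0113 q [0.05 0.38 1.4  0.   1.36 0.05]
```

>>> arm_command([
  {"dp": [0.001,0,0],"turn": [0,0,0],"grip": -1},
  {"dp": [0,0,0],"turn": [0,0,0],"grip": -1},
])

```text
clock: 8.7
position: [0.6306, 0.098, 0.3816]
ee_rot: [0.498, 0.502, 0.498, -0.502]
contact_force: [0.1, 0.5, -2.9]
width: 0.0114
```

>>> arm_command([
  {"dp": [0.001,0,0],"turn": [0,0,0],"grip": -1},
  {"dp": [0,0,0],"turn": [0,0,0],"grip": -1},
])

```text
clock: 8.9
position: [0.6306, 0.0979, 0.3806]
ee_rot: [-0.498, -0.502, -0.498, 0.502]
contact_force: [-0.3, 0.5, -4.2]
width: 0.0114
```

>>> arm_command([
  {"dp": [0.001,0,0],"turn": [0,0,0],"grip": -1},
  {"dp": [0,0,0],"turn": [0,0,0],"grip": -1},
])

```text
clock: 9.1
position: [0.6306, 0.0979, 0.3796]
ee_rot: [-0.498, -0.502, -0.498, 0.502]
contact_force: [0.8, 0.8, -2.9]
width: 0.011
```

>>> arm_command([
  {"dp": [0.001,0,0],"turn": [0,0,0],"grip": -1},
  {"dp": [0,0,0],"turn": [0,0,0],"grip": -1},
])

```text
clock: 9.3
position: [0.6306, 0.0979, 0.3785]
ee_rot: [-0.498, -0.502, -0.498, 0.502]
contact_force: [0.3, 1.2, -2.3]
width: 0.0113
```

>>> arm_command([
  {"dp": [0.001,0,0],"turn": [0,0,0],"grip": -1},
  {"dp": [0,0,0],"turn": [0,0,0],"grip": -1},
])

```text
clock: 9.5
position: [0.6306, 0.0979, 0.3775]
ee_rot: [-0.498, -0.502, -0.498, 0.502]
contact_force: [-0.7, -0.4, -2.4]
width: 0.0116
```

>>> arm_command([
  {"dp": [0.001,0,0],"turn": [0,0,0],"grip": -1},
  {"dp": [0,0,0],"turn": [0,0,0],"grip": -1},
])

```text
clock: 9.7
position: [0.6306, 0.0979, 0.3765]
ee_rot: [-0.498, -0.502, -0.498, 0.502]
contact_force: [0.0, -0.4, -3.4]
width: 0.0108
```

```bash
python3 look.py 3
```

```text
t 9.7 p [0.6306 0.0979 0.3765] x [-0.  0. -1.] y [ 1.    -0.009 -0.   ] yaw y -0.49 F [ 0.  -0.4 -3.4] M [-0.03  0.01 -0.01] w 0.0108 q [0.05 0.39 1.41 0.   1.35 0.05]
```

View pics/s3.png

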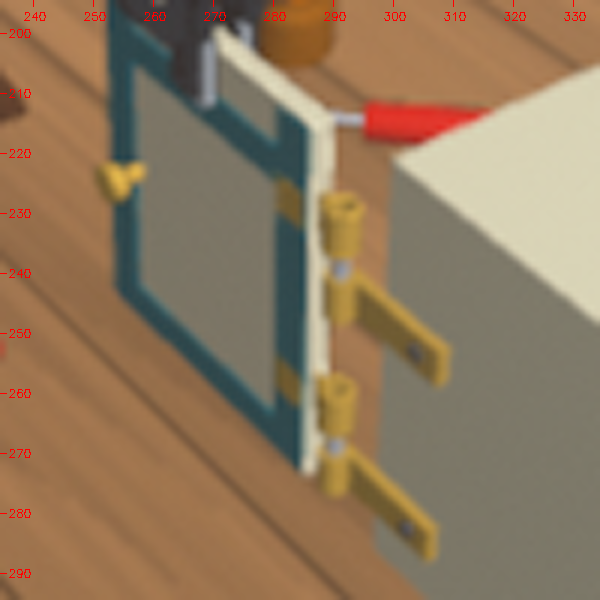

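The knuckles at about (291,233) and (290,264) have each swallowed part of their pin, and there is no sideways force. I'll keep lowering while watching the force.

>>> arm_command([
  {"dp": [0.0015,0,0],"turn": [0,0,0],"grip": -1},
  {"dp": [0.0015,0,0],"turn": [0,0,0],"grip": -1},
  {"dp": [0,0,0],"turn": [0,0,0],"grip": -1},
])

```text
clock: 10.1
position: [0.6305, 0.0979, 0.3733]
ee_rot: [-0.498, -0.502, -0.498, 0.502]
contact_force: [0.1, -1.0, -2.5]
width: 0.0116
```

>>> arm_command([
  {"dp": [0.0015,0,0],"turn": [0,0,0],"grip": -1},
  {"dp": [0.0015,0,0],"turn": [0,0,0],"grip": -1},
  {"dp": [0,0,0],"turn": [0,0,0],"grip": -1},
])

```text
clock: 10.4
position: [0.6306, 0.0979, 0.3704]
ee_rot: [-0.498, -0.502, -0.498, 0.502]
contact_force: [0.1, 0.2, -2.5]
width: 0.0113
```

>>> arm_command([
  {"dp": [0.0015,0,0],"turn": [0,0,0],"grip": -1},
  {"dp": [0.0015,0,0],"turn": [0,0,0],"grip": -1},
  {"dp": [0,0,0],"turn": [0,0,0],"grip": -1},
])

```text
clock: 10.7
position: [0.6306, 0.0979, 0.3674]
ee_rot: [-0.498, -0.502, -0.498, 0.502]
contact_force: [-0.3, -0.4, -3.4]
width: 0.0114
```

>>> arm_command([
  {"dp": [0.0015,0,0],"turn": [0,0,0],"grip": -1},
  {"dp": [0.0015,0,0],"turn": [0,0,0],"grip": -1},
  {"dp": [0,0,0],"turn": [0,0,0],"grip": -1},
])

```text
clock: 11.0
position: [0.6306, 0.0979, 0.3644]
ee_rot: [-0.498, -0.502, -0.498, 0.502]
contact_force: [-0.0, 0.6, -1.7]
width: 0.0113
```

>>> arm_command([
  {"dp": [0.001,0,0],"turn": [0,0,0],"grip": -1},
  {"dp": [0,0,0],"turn": [0,0,0],"grip": -1},
])

```text
clock: 11.2
position: [0.6306, 0.0979, 0.3636]
ee_rot: [-0.498, -0.502, -0.498, 0.502]
contact_force: [-0.4, -0.4, -3.1]
width: 0.0115
```

>>> arm_command([
  {"dp": [0.001,0,0],"turn": [0,0,0],"grip": -1},
  {"dp": [0,0,0],"turn": [0,0,0],"grip": -1},
])

```text
clock: 11.4
position: [0.6306, 0.0979, 0.3626]
ee_rot: [-0.498, -0.502, -0.498, 0.502]
contact_force: [-0.3, -0.3, -4.3]
width: 0.0115
```

>>> arm_command([
  {"dp": [0.001,0,0],"turn": [0,0,0],"grip": -1},
  {"dp": [0,0,0],"turn": [0,0,0],"grip": -1},
])

```text
clock: 11.6
position: [0.6306, 0.0979, 0.3615]
ee_rot: [-0.498, -0.502, -0.498, 0.502]
contact_force: [-0.4, 0.8, -2.8]
width: 0.0115
```

>>> arm_command([
  {"dp": [0.0007,0,0],"turn": [0,0,0],"grip": -1},
  {"dp": [0,0,0],"turn": [0,0,0],"grip": -1},
])

```text
clock: 11.8
position: [0.6307, 0.0979, 0.3611]
ee_rot: [0.498, 0.502, 0.498, -0.502]
contact_force: [-0.4, -0.2, -2.0]
width: 0.011
```

>>> arm_command([
  {"dp": [0.0005,0,0],"turn": [0,0,0],"grip": -1},
  {"dp": [0,0,0],"turn": [0,0,0],"grip": -1},
])

```text
clock: 12.0
position: [0.6307, 0.0979, 0.361]
ee_rot: [0.498, 0.502, 0.498, -0.502]
contact_force: [-0.1, -0.3, -0.1]
width: 0.0111
```

>>> arm_command([
  {"dp": [0,0,0],"turn": [0,0,0],"grip": -0.6},
  {"dp": [0,0,0],"turn": [0,0,0],"grip": -0.4},
  {"dp": [0,0,0],"turn": [0,0,0],"grip": -0.2},
  {"dp": [0,0,0],"turn": [0,0,0],"grip": 0},
  {"dp": [0,0,0],"turn": [0,0,0],"grip": 0},
  {"dp": [0,0,0],"turn": [0,0,0],"grip": 0},
])

```text
clock: 12.6
position: [0.6307, 0.0979, 0.3605]
ee_rot: [0.498, 0.502, 0.498, -0.502]
contact_force: [-1.2, 0.3, -0.7]
width: 0.0427
```

```bash
python3 look.py 4
```

```text
t 12.6 p [0.6307 0.0979 0.3605] x [ 0.  0. -1.] y [ 1.    -0.009  0.   ] yaw y -0.49 F [-1.2  0.3 -0.7] M [-0.02 -0.04  0.05] w 0.0427 q [0.05 0.4  1.43 0.   1.31 0.05]
```

View pics/s4.png

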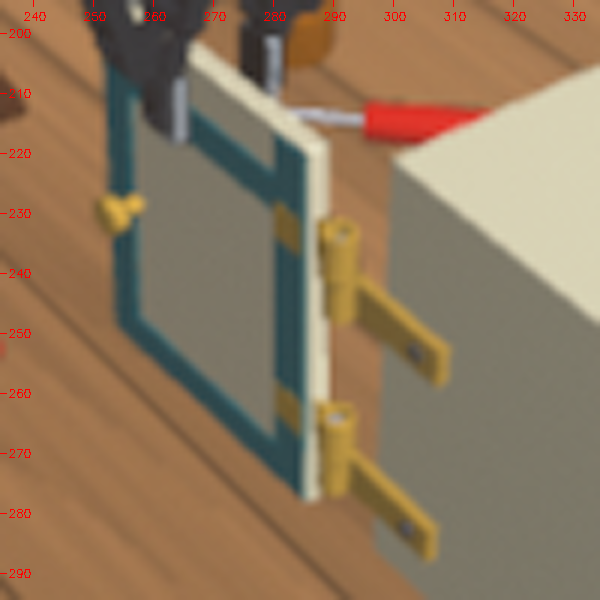

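>>> arm_command([
  {"dp": [-0.015,0,0],"turn": [0,0,0],"grip": 0},
  {"dp": [-0.03,0,0],"turn": [0,0,0],"grip": 0},
  {"dp": [-0.025,0,0],"turn": [0,0,0],"grip": 0},
  {"dp": [0,0.01,0.01],"turn": [0,0,0],"grip": -1},
  {"dp": [0,0.02,0.015],"turn": [0,0,0],"grip": -1},
  {"dp": [0,0.013,0.011],"turn": [0,0,0],"grip": -1},
  {"dp": [0,0,0],"turn": [0,0,0],"grip": -1},
  {"dp": [0,0,0],"turn": [0,0,0],"grip": -1},
])

```text
clock: 13.5
position: [0.6734, 0.0612, 0.4291]
ee_rot: [-0.497, -0.502, -0.499, 0.503]
contact_force: [-1.0, -0.4, 0.1]
width: -0.0
```

```bash
cat > arc.py <<'E'
from h import *
H=np.array([.632,.1925])
def T(th,r,d,z):
    a=np.radians(th);u=np.array([np.cos(a),np.sin(a)]);n=np.array([np.sin(a),-np.cos(a)])
    return goal(np.r_[H-r*u+d*n,z],a,1)
E
python3 - <<'E'
from arc import *
st(); plan(T(89.5,.13,.04,.353),3)
import cv2
cv2.imwrite("pics/f.png",manip.get_image("scene")[150:330,180:400,::-1].repeat(3,0).repeat(3,1))
E
```

```text
t 13.5 p [0.6734 0.0612 0.4291] x [-0.003  0.001 -1.   ] y [ 1.    -0.009 -0.003] yaw y -0.54 F [-1.  -0.4  0.1] M [-0.03 -0.01  0.05] w -0.0 q [-0.01  0.42  1.22  0.    1.5  -0.  ]
total rotvec deg [-0.04 -0.04  0.16] dp tool [ 0.0761 -0.0023 -0.0009] dist 0.0762
[0.0254, -0.0008, -0.0003] [-0.01, -0.01, 0.05]
[0.0254, -0.0008, -0.0003] [-0.01, -0.01, 0.05]
[0.0254, -0.0008, -0.0003] [-0.01, -0.01, 0.05]
```

View pics/f.png

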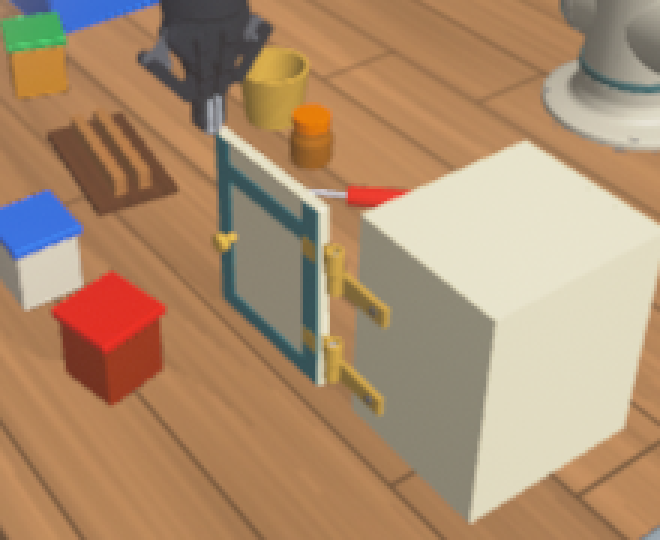

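>>> arm_command([
  {"dp": [0.02,-0.0008,-0.0003],"turn": [0,0,0],"grip": -1},
  {"dp": [0.025,-0.0008,-0.0003],"turn": [0,0,0],"grip": -1},
  {"dp": [0.02,-0.0008,-0.0003],"turn": [0,0,0],"grip": -1},
  {"dp": [0.011,0,0],"turn": [0,0,0],"grip": -1},
  {"dp": [0,0,0],"turn": [0,0,0],"grip": -1},
])

```text
clock: 14.05
position: [0.67, 0.063, 0.3528]
ee_rot: [-0.497, -0.501, -0.499, 0.503]
contact_force: [0.1, -0.1, 0.4]
width: 0.0002
```

```bash
cat >> arc.py <<'E'
def d(th): a=np.radians(th); return .006+.0145*np.sin(a)+.011*np.cos(a)
def rows(ths,r=.13,z=None,off=0):
    s,p,R=tool();prev=p.copy()
    for th in ths:
        q=T(th,r,d(th)+off,p[2])[0]
        print(th,R.inv().apply(q-prev).round(4).tolist());prev=q
E
python3 - <<'E'
from arc import *
st(); rows([89.5]+[89.5-2.25*i for i in range(1,33)])
E
```

```text
t 14.05 p [0.67   0.063  0.3528] x [-0.004  0.    -1.   ] y [ 1.    -0.008 -0.004] yaw y -0.46 F [ 0.1 -0.1  0.4] M [-0.05  0.01 -0.02] w 0.0002 q [-0.01  0.45  1.36  0.    1.33 -0.  ]
89.5 [0.0001, -0.0186, 0.0008]
87.25 [0.0, -0.0047, 0.0007]
85.0 [0.0, -0.0048, 0.0006]
82.75 [0.0, -0.0048, 0.0004]
80.5 [0.0, -0.0048, 0.0002]
78.25 [0.0, -0.0049, 0.0]
76.0 [0.0, -0.0049, -0.0002]
73.75 [0.0, -0.0049, -0.0004]
71.5 [0.0, -0.0049, -0.0005]
69.25 [0.0, -0.0049, -0.0007]
67.0 [0.0, -0.0049, -0.0009]
64.75 [0.0, -0.0049, -0.0011]
62.5 [0.0, -0.0049, -0.0013]
60.25 [0.0, -0.0049, -0.0015]
58.0 [0.0, -0.0048, -0.0017]
55.75 [0.0, -0.0048, -0.0019]
53.5 [0.0, -0.0047, -0.0021]
51.25 [0.0, -0.0046, -0.0023]
49.0 [0.0, -0.0046, -0.0025]
46.75 [0.0, -0.0045, -0.0027]
44.5 [0.0, -0.0044, -0.0029]
42.25 [0.0, -0.0043, -0.0031]
40.0 [0.0, -0.0042, -0.0033]
37.75 [0.0, -0.0041, -0.0035]
35.5 [0.0, -0.0039, -0.0037]
33.25 [0.0, -0.0038, -0.0039]
31.0 [0.0, -0.0036, -0.004]
28.75 [0.0, -0.0035, -0.0042]
26.5 [0.0, -0.0033, -0.0044]
24.25 [0.0, -0.0032, -0.0045]
22.0 [0.0, -0.003, -0.0047]
19.75 [0.0, -0.0028, -0.0048]
17.5 [0.0, -0.0026, -0.0049]
```

>>> arm_command([
  {"dp": [0,-0.006,0.0003],"turn": [0,0,0],"grip": -1},
  {"dp": [0,-0.006,0.0003],"turn": [0,0,0],"grip": -1},
  {"dp": [0,-0.005,0.0003],"turn": [0,0,0],"grip": -1},
  {"dp": [0,-0.0035,0.0005],"turn": [0,0,0],"grip": -1},
  {"dp": [0,-0.004,0.0005],"turn": [0,0,0],"grip": -1},
  {"dp": [0,-0.0045,0.0005],"turn": [0,0,0],"grip": -1},
  {"dp": [0,-0.0048,0.0003],"turn": [0,0,0],"grip": -1},
  {"dp": [0,-0.0048,0.0001],"turn": [0,0,0],"grip": -1},
])

```text
clock: 14.85
position: [0.6319, 0.06, 0.3545]
ee_rot: [0.498, 0.502, 0.498, -0.502]
contact_force: [-0.2, -0.0, 0.5]
width: 0.0001
```

```bash
python3 look.py 5
```

```text
t 14.85 p [0.6319 0.06   0.3545] x [-0.  0. -1.] y [ 1.    -0.009 -0.   ] yaw y -0.49 F [-0.2 -0.   0.5] M [0.04 0.01 0.03] w 0.0001 q [-0.01  0.39  1.45  0.    1.3  -0.01]
```

View pics/s5.png

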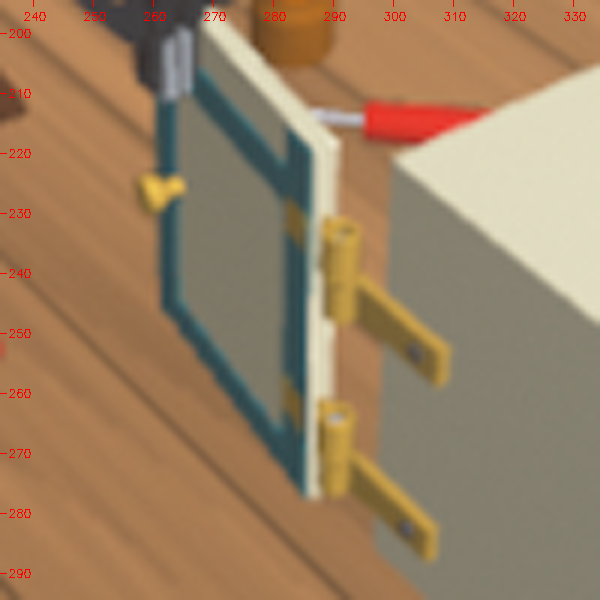

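>>> arm_command([
  {"dp": [0,-0.0049,0],"turn": [0,0,0],"grip": -1},
  {"dp": [0,-0.0049,-0.0002],"turn": [0,0,0],"grip": -1},
  {"dp": [0,-0.0049,-0.0004],"turn": [0,0,0],"grip": -1},
  {"dp": [0,-0.0049,-0.0005],"turn": [0,0,0],"grip": -1},
  {"dp": [0,-0.0049,-0.0007],"turn": [0,0,0],"grip": -1},
  {"dp": [0,-0.0049,-0.0009],"turn": [0,0,0],"grip": -1},
  {"dp": [0,-0.0049,-0.0011],"turn": [0,0,0],"grip": -1},
  {"dp": [0,-0.0049,-0.0013],"turn": [0,0,0],"grip": -1},
])

```text
clock: 15.75
position: [0.5928, 0.0655, 0.3545]
ee_rot: [0.498, 0.502, 0.498, -0.502]
contact_force: [-0.3, 0.5, -0.5]
width: 0.0002
```

>>> arm_command([
  {"dp": [0,-0.0049,-0.0015],"turn": [0,0,0],"grip": -1},
  {"dp": [0,-0.0048,-0.0017],"turn": [0,0,0],"grip": -1},
  {"dp": [0,-0.0048,-0.0019],"turn": [0,0,0],"grip": -1},
  {"dp": [0,-0.0047,-0.0021],"turn": [0,0,0],"grip": -1},
  {"dp": [0,-0.0046,-0.0023],"turn": [0,0,0],"grip": -1},
  {"dp": [0,-0.0046,-0.0025],"turn": [0,0,0],"grip": -1},
  {"dp": [0,-0.0045,-0.0027],"turn": [0,0,0],"grip": -1},
  {"dp": [0,-0.0044,-0.0029],"turn": [0,0,0],"grip": -1},
])

```text
clock: 16.55
position: [0.5557, 0.0836, 0.3545]
ee_rot: [0.498, 0.502, 0.498, -0.502]
contact_force: [-0.5, -0.5, 0.1]
width: 0.0002
```

```bash
python3 - <<'E'
from arc import *
import cv2
st(); rows([44.5,42,40,38,36,34,32,30,28,26,24,22,20,18.5,17,15.5,14,12.5,11,10,9,8,7,6])
cv2.imwrite("pics/g.png",np.hstack([manip.get_image("scene")[170:310,220:350,::-1].repeat(3,0).repeat(3,1),manip.get_image("top")[130:270,100:230,::-1].repeat(3,0).repeat(3,1)]))
E
```

```text
t 16.55 p [0.5557 0.0836 0.3545] x [ 0.  0. -1.] y [ 1.    -0.009  0.   ] yaw y -0.49 F [-0.5 -0.5  0.1] M [ 0.07 -0.03  0.06] w 0.0002 q [0.03 0.29 1.62 0.   1.24 0.03]
44.5 [0.0, 0.0004, -0.0007]
42 [-0.0, -0.0048, -0.0035]
40 [-0.0, -0.0037, -0.0029]
38 [-0.0, -0.0036, -0.0031]
36 [-0.0, -0.0035, -0.0032]
34 [0.0, -0.0034, -0.0034]
32 [0.0, -0.0033, -0.0035]
30 [0.0, -0.0032, -0.0037]
28 [0.0, -0.003, -0.0038]
26 [0.0, -0.0029, -0.0039]
24 [0.0, -0.0028, -0.004]
22 [0.0, -0.0026, -0.0041]
20 [0.0, -0.0025, -0.0043]
18.5 [0.0, -0.0018, -0.0033]
17 [0.0, -0.0017, -0.0033]
15.5 [0.0, -0.0016, -0.0034]
14 [0.0, -0.0015, -0.0034]
12.5 [0.0, -0.0014, -0.0035]
11 [0.0, -0.0013, -0.0035]
10 [0.0, -0.0008, -0.0024]
9 [0.0, -0.0008, -0.0024]
8 [0.0, -0.0007, -0.0024]
7 [0.0, -0.0007, -0.0024]
6 [0.0, -0.0006, -0.0024]
```

View pics/g.png

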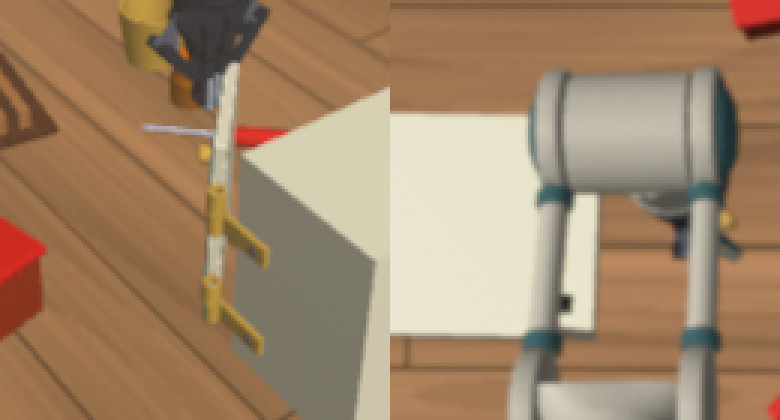

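The door is about half shut. The fingertips press on its outer face, and both knuckles are still home.

>>> arm_command([
  {"dp": [0,-0.0044,-0.004],"turn": [0,0,0],"grip": -1},
  {"dp": [0,-0.0037,-0.0031],"turn": [0,0,0],"grip": -1},
  {"dp": [0,-0.0036,-0.0031],"turn": [0,0,0],"grip": -1},
  {"dp": [0,-0.0035,-0.0032],"turn": [0,0,0],"grip": -1},
  {"dp": [0,-0.0034,-0.0034],"turn": [0,0,0],"grip": -1},
  {"dp": [0,-0.0033,-0.0035],"turn": [0,0,0],"grip": -1},
  {"dp": [0,-0.0032,-0.0037],"turn": [0,0,0],"grip": -1},
  {"dp": [0,-0.003,-0.0038],"turn": [0,0,0],"grip": -1},
])

```text
clock: 17.45
position: [0.5279, 0.1117, 0.3545]
ee_rot: [0.498, 0.502, 0.498, -0.502]
contact_force: [0.3, 0.2, 1.2]
width: -0.0003
```

>>> arm_command([
  {"dp": [0,-0.0021,-0.0029],"turn": [0,0,0],"grip": -1},
  {"dp": [0,-0.0021,-0.003],"turn": [0,0,0],"grip": -1},
  {"dp": [0,-0.002,-0.003],"turn": [0,0,0],"grip": -1},
  {"dp": [0,-0.002,-0.0031],"turn": [0,0,0],"grip": -1},
  {"dp": [0,-0.0018,-0.0033],"turn": [0,0,0],"grip": -1},
  {"dp": [0,-0.0017,-0.0033],"turn": [0,0,0],"grip": -1},
  {"dp": [0,-0.0016,-0.0034],"turn": [0,0,0],"grip": -1},
  {"dp": [0,-0.001,-0.0024],"turn": [0,0,0],"grip": -1},
])

```text
clock: 18.25
position: [0.5139, 0.1362, 0.3545]
ee_rot: [0.498, 0.502, 0.498, -0.502]
contact_force: [0.6, -0.0, -0.3]
width: 0.0003
```

```bash
python3 - <<'E'
from arc import *
import cv2
st(); rows([18,16,14,12,10,8,6,4,2,0])
cv2.imwrite("pics/g2.png",np.hstack([manip.get_image("scene")[170:310,220:350,::-1].repeat(3,0).repeat(3,1),manip.get_image("top")[130:270,100:230,::-1].repeat(3,0).repeat(3,1)]))
E
```

```text
t 18.25 p [0.5139 0.1362 0.3545] x [-0.  0. -1.] y [ 1.    -0.008 -0.   ] yaw y -0.48 F [ 0.6 -0.  -0.3] M [-0.03 -0.03  0.02] w 0.0003 q [0.13 0.25 1.68 0.   1.22 0.14]
18 [-0.0, 0.001, 0.0038]
16 [0.0, -0.0022, -0.0045]
14 [0.0, -0.002, -0.0046]
12 [0.0, -0.0018, -0.0046]
10 [0.0, -0.0017, -0.0047]
8 [0.0, -0.0015, -0.0048]
6 [0.0, -0.0013, -0.0049]
4 [0.0, -0.0011, -0.0049]
2 [0.0, -0.0009, -0.005]
0 [0.0, -0.0007, -0.005]
```

View pics/g2.png

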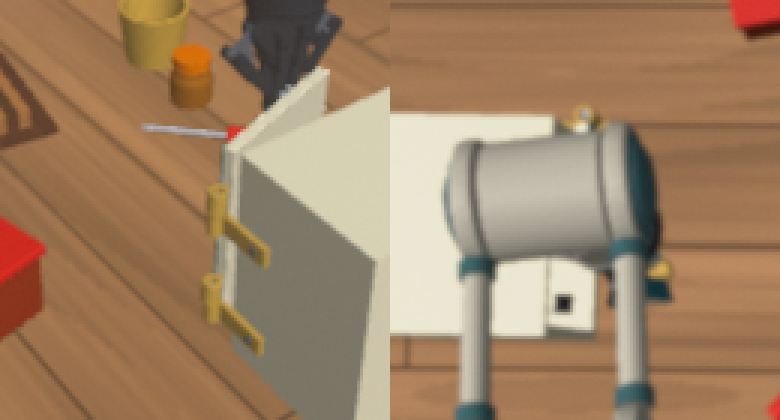

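>>> arm_command([
  {"dp": [0,-0.001,-0.0023],"turn": [0,0,0],"grip": -1},
  {"dp": [0,-0.001,-0.0023],"turn": [0,0,0],"grip": -1},
  {"dp": [0,-0.001,-0.0023],"turn": [0,0,0],"grip": -1},
  {"dp": [0,-0.0009,-0.0023],"turn": [0,0,0],"grip": -1},
  {"dp": [0,-0.0009,-0.0023],"turn": [0,0,0],"grip": -1},
  {"dp": [0,-0.0009,-0.0023],"turn": [0,0,0],"grip": -1},
  {"dp": [0,-0.0008,-0.0023],"turn": [0,0,0],"grip": -1},
  {"dp": [0,-0.0008,-0.0023],"turn": [0,0,0],"grip": -1},
])

```text
clock: 19.15
position: [0.5068, 0.1546, 0.3545]
ee_rot: [0.498, 0.502, 0.498, -0.502]
contact_force: [-0.2, -1.1, -0.3]
width: -0.0001
```

>>> arm_command([
  {"dp": [0,-0.0007,-0.002],"turn": [0,0,0],"grip": -1},
  {"dp": [0,-0.0006,-0.0018],"turn": [0,0,0],"grip": -1},
  {"dp": [0,-0.0005,-0.0016],"turn": [0,0,0],"grip": -1},
  {"dp": [0,-0.0004,-0.0014],"turn": [0,0,0],"grip": -1},
])

```text
clock: 19.55
position: [0.5047, 0.1613, 0.3545]
ee_rot: [0.498, 0.502, 0.498, -0.502]
contact_force: [0.2, 0.2, -0.4]
width: -0.0001
```

```bash
python3 - <<'E'
from arc import *
import cv2
st(); rows([8,6,4,2,0])
cv2.imwrite("pics/g3.png",np.hstack([manip.get_image("scene")[170:310,220:350,::-1].repeat(3,0).repeat(3,1),manip.get_image("top")[130:270,100:230,::-1].repeat(3,0).repeat(3,1)]))
E
```

```text
t 19.55 p [0.5047 0.1613 0.3545] x [ 0.  0. -1.] y [ 1.    -0.009  0.   ] yaw y -0.49 F [ 0.2  0.2 -0.4] M [-0.05  0.06  0.05] w -0.0001 q [0.18 0.24 1.68 0.   1.22 0.19]
8 [-0.0, 0.0012, 0.0056]
6 [0.0, -0.0013, -0.0049]
4 [0.0, -0.0011, -0.0049]
2 [0.0, -0.0009, -0.005]
0 [0.0, -0.0007, -0.005]
```

View pics/g3.png

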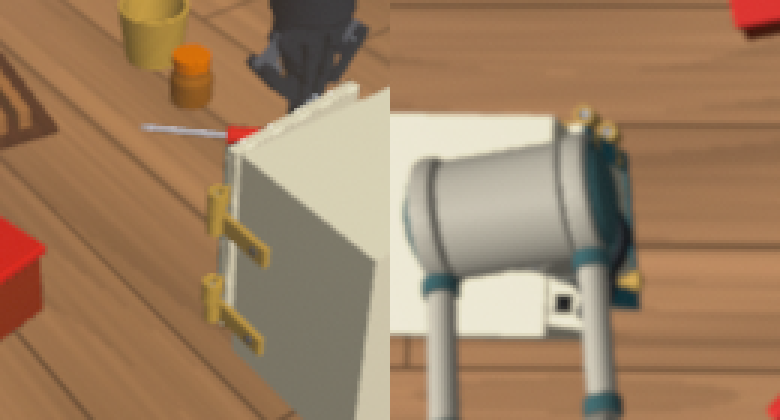

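>>> arm_command([
  {"dp": [0,-0.0003,-0.0013],"turn": [0,0,0],"grip": -1},
  {"dp": [0,-0.0003,-0.0013],"turn": [0,0,0],"grip": -1},
  {"dp": [0,-0.0003,-0.0013],"turn": [0,0,0],"grip": -1},
  {"dp": [0,-0.0003,-0.0013],"turn": [0,0,0],"grip": -1},
  {"dp": [0,-0.0002,-0.0013],"turn": [0,0,0],"grip": -1},
])

```text
clock: 20.15
position: [0.5034, 0.1678, 0.3545]
ee_rot: [0.498, 0.502, 0.498, -0.502]
contact_force: [-0.5, -0.2, -0.3]
width: 0.0001
```

>>> arm_command([
  {"dp": [0,-0.0002,-0.0012],"turn": [0,0,0],"grip": -1},
  {"dp": [0,-0.0002,-0.0012],"turn": [0,0,0],"grip": -1},
])

```text
clock: 20.35
position: [0.503, 0.1702, 0.3545]
ee_rot: [0.498, 0.502, 0.498, -0.502]
contact_force: [1.6, -0.5, -0.0]
width: -0.0003
```

>>> arm_command([
  {"dp": [0,-0.0001,-0.001],"turn": [0,0,0],"grip": -1},
  {"dp": [0,-0.0001,-0.001],"turn": [0,0,0],"grip": -1},
])

```text
clock: 20.55
position: [0.5028, 0.1722, 0.3545]
ee_rot: [0.498, 0.502, 0.498, -0.502]
contact_force: [-0.0, 0.5, 0.3]
width: 0.0
```

>>> arm_command([
  {"dp": [0,0,-0.0008],"turn": [0,0,0],"grip": -1},
  {"dp": [0,0,0],"turn": [0,0,0],"grip": -1},
])

```text
clock: 20.75
position: [0.5029, 0.173, 0.3545]
ee_rot: [0.498, 0.502, 0.498, -0.502]
contact_force: [-1.1, 0.0, 0.4]
width: -0.0001
```

>>> arm_command([
  {"dp": [0,0,-0.0008],"turn": [0,0,0],"grip": -1},
  {"dp": [0,0,0],"turn": [0,0,0],"grip": -1},
])

```text
clock: 20.95
position: [0.5028, 0.1738, 0.3545]
ee_rot: [-0.498, -0.502, -0.498, 0.502]
contact_force: [-0.2, -0.7, 0.2]
width: 0.0
```

>>> arm_command([
  {"dp": [0,0,-0.0008],"turn": [0,0,0],"grip": -1},
  {"dp": [0,0,0],"turn": [0,0,0],"grip": -1},
])

```text
clock: 21.15
position: [0.5029, 0.1746, 0.3545]
ee_rot: [0.498, 0.502, 0.498, -0.502]
contact_force: [-1.0, -0.6, -0.4]
width: 0.0
```

>>> arm_command([
  {"dp": [0,0,-0.0008],"turn": [0,0,0],"grip": -1},
  {"dp": [0,0,0],"turn": [0,0,0],"grip": -1},
])

```text
clock: 21.35
position: [0.5029, 0.1754, 0.3545]
ee_rot: [0.498, 0.502, 0.498, -0.502]
contact_force: [-0.3, -0.7, 0.5]
width: 0.0
```

```bash
python3 look.py 6; python3 - <<'E'
from arc import *
import cv2
cv2.imwrite("pics/g4.png",np.hstack([manip.get_image("scene")[170:310,220:350,::-1].repeat(3,0).repeat(3,1),manip.get_image("top")[130:270,100:230,::-1].repeat(3,0).repeat(3,1)]))
E
```

```text
t 21.35 p [0.5029 0.1754 0.3545] x [ 0.  0. -1.] y [ 1.    -0.008  0.   ] yaw y -0.49 F [-0.3 -0.7  0.5] M [-0.03  0.02 -0.01] w 0.0 q [0.2  0.25 1.68 0.   1.22 0.21]
```

View pics/g4.png

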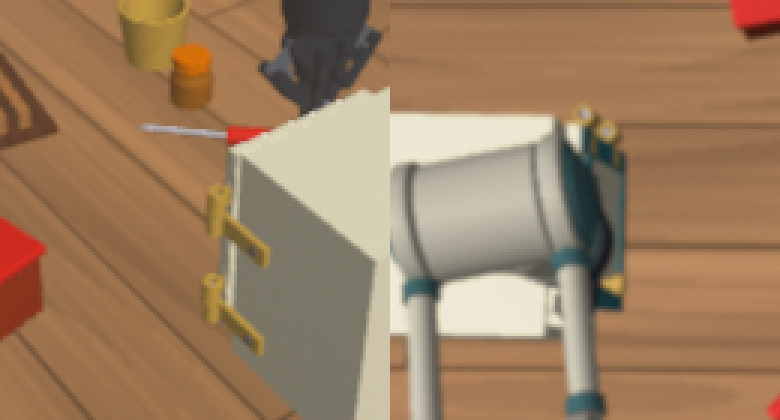

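Nearly shut, so I'll continue in 0.8 mm steps until I feel the bumper.

>>> arm_command([
  {"dp": [0,0,-0.0008],"turn": [0,0,0],"grip": -1},
  {"dp": [0,0,0],"turn": [0,0,0],"grip": -1},
])

```text
clock: 21.75
position: [0.5029, 0.1762, 0.3545]
ee_rot: [0.498, 0.502, 0.498, -0.502]
contact_force: [-1.1, 0.1, -0.4]
width: 0.0004
```

>>> arm_command([
  {"dp": [0,0,-0.0008],"turn": [0,0,0],"grip": -1},
  {"dp": [0,0,0],"turn": [0,0,0],"grip": -1},
])

```text
clock: 21.95
position: [0.5029, 0.177, 0.3545]
ee_rot: [0.498, 0.502, 0.498, -0.502]
contact_force: [0.1, -0.4, 0.6]
width: -0.0
```

>>> arm_command([
  {"dp": [0,0,-0.0008],"turn": [0,0,0],"grip": -1},
  {"dp": [0,0,0],"turn": [0,0,0],"grip": -1},
])

```text
clock: 22.15
position: [0.5029, 0.1774, 0.3545]
ee_rot: [-0.498, -0.502, -0.498, 0.502]
contact_force: [-0.0, -1.9, 0.5]
width: 0.0
```

>>> arm_command([
  {"dp": [0,0,-0.0005],"turn": [0,0,0],"grip": -1},
  {"dp": [0,0,0],"turn": [0,0,0],"grip": -1},
  {"dp": [0,0,0],"turn": [0,0,0],"grip": -1},
])

```text
clock: 22.45
position: [0.5029, 0.1776, 0.3545]
ee_rot: [-0.498, -0.502, -0.497, 0.502]
contact_force: [1.3, -5.5, 1.9]
width: 0.0001
```

>>> arm_command([
  {"dp": [0,0,0.001],"turn": [0,0,0],"grip": -1},
  {"dp": [0,0,0.003],"turn": [0,0,0],"grip": -1},
  {"dp": [0,0,0.02],"turn": [0,0,0],"grip": -1},
  {"dp": [0,0,0.04],"turn": [0,0,0],"grip": -1},
  {"dp": [-0.02,0,0.045],"turn": [0,0,0],"grip": -1},
  {"dp": [-0.04,0,0.045],"turn": [0,0,0],"grip": -1},
  {"dp": [-0.04,0,0.03],"turn": [0,0,0],"grip": -1},
  {"dp": [0,0,0.03],"turn": [0,0,0],"grip": -1},
])

```text
clock: 23.25
position: [0.5024, -0.0293, 0.4534]
ee_rot: [0.501, 0.505, 0.495, -0.499]
contact_force: [-0.9, -0.4, 0.4]
width: 0.0
```

>>> arm_command([
  {"dp": [0,0,0.04],"turn": [0,0,0],"grip": -1},
  {"dp": [0,0,0.04],"turn": [0,0,0],"grip": -1},
  {"dp": [0,0,0.04],"turn": [0,0,0],"grip": -1},
  {"dp": [0,0,0.02],"turn": [0,0,0],"grip": -1},
  {"dp": [0,0,0],"turn": [0,0,0],"grip": -1},
])

```text
clock: 23.75
position: [0.5004, -0.1703, 0.4475]
ee_rot: [0.497, 0.504, 0.497, -0.503]
contact_force: [0.6, 0.3, -0.3]
width: 0.0
```

```bash
python3 - <<'E'
from arc import *
import cv2
st()
cv2.imwrite("pics/h.png",np.hstack([manip.get_image("scene")[170:330,220:420,::-1].repeat(4,0).repeat(4,1)[:560,:400],manip.get_image("top")[150:250,80:180,::-1].repeat(4,0).repeat(4,1)[:400].copy() if 0 else cv2.resize(manip.get_image("top")[150:290,80:180,::-1],None,fx=4,fy=4,interpolation=2)]))
E
```

```text
t 23.75 p [ 0.5004 -0.1703  0.4475] x [ 0.001  0.001 -1.   ] y [ 1.    -0.012  0.001] yaw y -0.7 F [ 0.6  0.3 -0.3] M [-0.04 -0.01 -0.04] w 0.0 q [-0.46  0.18  1.52  0.    1.43 -0.45]
```

View pics/h.png

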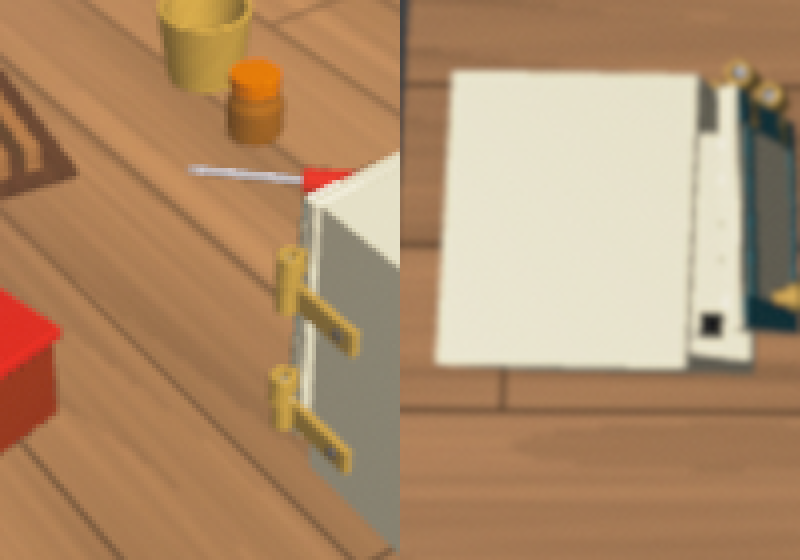

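```bash
python3 - <<'E'
from arc import *
import cv2
im=manip.get_image("top")[:,:,::-1]
cv2.imwrite("pics/top_end.png",im)
for nm,z in(("hung",.015),):
  for th in(-0.5,1,3,5):
    R=rz(np.radians(th));o=np.r_[H,z]-R@[.094,0,0]
    print(th,[proj("top",o+R@np.array(X)).round(1).tolist() for X in((.08,.006,.205),(-.08,.006,.205),(-.08,-.006,.205),(.08,-.006,.205))])
c=cv2.resize(im[160:250,145:195],None,fx=6.6,fy=6.6,interpolation=2)
o=cv2.imread("pics/top0.png");c0=cv2.resize(o[160:250,145:195],None,fx=6.6,fy=6.6,interpolation=2)
for k in range(160,250,10): cv2.putText(c,str(k),(0,int((k-160+.5)*6.6)),0,.4,(0,0,255),1)
for k in range(150,195,10): cv2.putText(c,str(k),(int((k-145+.5)*6.6)-10,10),0,.4,(0,0,255),1)
cv2.imwrite("pics/i.png",np.hstack([c,c0]))
E
```

```text
-0.5 [[158.5, 170.2], [155.9, 231.4], [160.5, 231.5], [163.0, 170.3]]
1 [[158.6, 170.3], [157.6, 231.5], [162.3, 231.4], [163.2, 170.2]]
3 [[158.8, 170.3], [160.0, 231.5], [164.6, 231.3], [163.4, 170.1]]
5 [[159.0, 170.4], [162.3, 231.4], [166.9, 231.1], [163.5, 170.0]]
```

View pics/i.png

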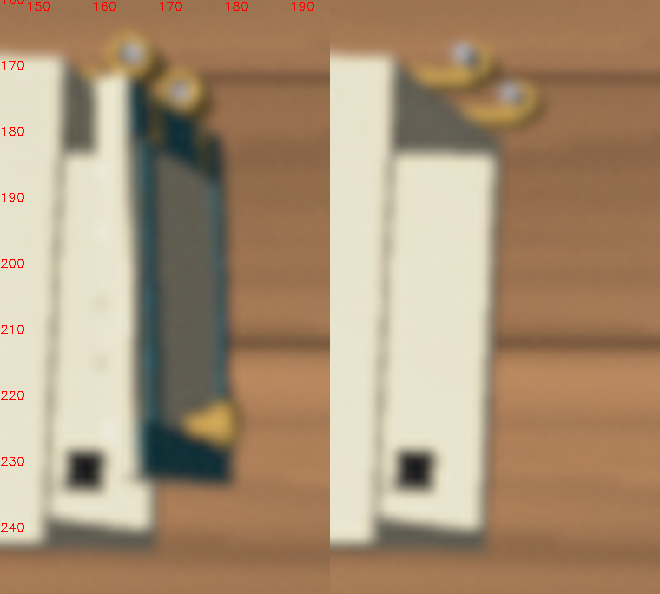

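View pics/top_end.png

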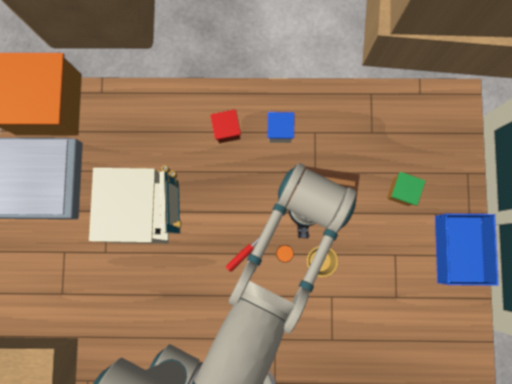

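```bash
python3 - <<'E'
from arc import *
import cv2
im=manip.get_image("top")[:,:,::-1]
o=cv2.imread("pics/top_end.png").astype(int)
print(np.abs(im.astype(int)-o)[155:245,145:195].max())
g=im[200:240,155:185].astype(int).sum(2)
print(g[[22,30]])
st(); plan(goal([.5029,.140,.4475],np.radians(89.5),1),8)
E
```

```text
5
[[663 662 664 662 662 665 668 667 659 604 454 312 250 206 209 248 267 281
  302 319 336 379 418 422 384 320 325 367 381 387]
 [367 162 104  89 170 376 565 653 658 624 501 325 177 126 123 119 119 120
  116 119 120 112 119 137 199 296 368 392 391 392]]
t 23.95 p [ 0.5    -0.167   0.4477] x [ 0.     0.002 -1.   ] y [ 1.    -0.007  0.   ] yaw y -0.43 F [0.1 0.1 0.8] M [-0.03 -0.    0.04] w 0.0001 q [-0.45  0.18  1.53  0.    1.43 -0.45]
total rotvec deg [ 0.07 -0.09 -0.03] dp tool [ 0.0007  0.0006 -0.307 ] dist 0.307
[0.0001, 0.0001, -0.0384] [0.01, -0.01, -0.0]
[0.0001, 0.0001, -0.0384] [0.01, -0.01, -0.0]
[0.0001, 0.0001, -0.0384] [0.01, -0.01, -0.0]
[0.0001, 0.0001, -0.0384] [0.01, -0.01, -0.0]
[0.0001, 0.0, -0.0384] [0.01, -0.01, -0.0]
[0.0, 0.0, -0.0384] [0.01, -0.01, -0.0]
[0.0, 0.0, -0.0384] [0.01, -0.01, -0.0]
[0.0, 0.0, -0.0384] [0.01, -0.01, -0.0]
```

>>> arm_command([
  {"dp": [0,0,-0.03],"turn": [0,0,0],"grip": -1},
  {"dp": [0,0,-0.045],"turn": [0,0,0],"grip": -1},
  {"dp": [0,0,-0.045],"turn": [0,0,0],"grip": -1},
  {"dp": [0,0,-0.045],"turn": [0,0,0],"grip": -1},
  {"dp": [0,0,-0.045],"turn": [0,0,0],"grip": -1},
  {"dp": [0,0,-0.045],"turn": [0,0,0],"grip": -1},
  {"dp": [0,0,-0.035],"turn": [0,0,0],"grip": -1},
  {"dp": [0,0,-0.01],"turn": [0,0,0],"grip": -1},
])

```text
clock: 24.75
position: [0.5014, 0.1363, 0.4479]
ee_rot: [0.499, 0.501, 0.5, -0.5]
contact_force: [-0.3, -0.3, 0.4]
width: 0.0004
```

>>> arm_command([
  {"dp": [0,0,0],"turn": [0,0,0],"grip": -1},
  {"dp": [0.02,0,0],"turn": [0,0,0],"grip": -1},
  {"dp": [0.03,0,0],"turn": [0,0,0],"grip": -1},
  {"dp": [0.025,0,0],"turn": [0,0,0],"grip": -1},
  {"dp": [0.015,0,0],"turn": [0,0,0],"grip": -1},
  {"dp": [0,0,0],"turn": [0,0,0],"grip": -1},
  {"dp": [0,0,0],"turn": [0,0,0],"grip": -1},
])

```text
clock: 25.45
position: [0.5027, 0.1311, 0.3581]
ee_rot: [0.498, 0.502, 0.497, -0.502]
contact_force: [-0.1, 0.4, 0.5]
width: -0.0001
```

```bash
python3 -c "
from h import *
st()"
```

```text
t 25.45 p [0.5027 0.1311 0.3581] x [ 0. -0. -1.] y [ 1.    -0.009  0.   ] yaw y -0.54 F [-0.1  0.4  0.5] M [0.01 0.02 0.  ] w -0.0001 q [ 0.12  0.22  1.7  -0.    1.22  0.13]
```

>>> arm_command([
  {"dp": [0,0,-0.012],"turn": [0,0,0],"grip": -1},
  {"dp": [0,0,-0.01],"turn": [0,0,0],"grip": -1},
  {"dp": [0,0,-0.006],"turn": [0,0,0],"grip": -1},
  {"dp": [0,0,-0.003],"turn": [0,0,0],"grip": -1},
  {"dp": [0,0,-0.001],"turn": [0,0,0],"grip": -1},
  {"dp": [0,0,-0.001],"turn": [0,0,0],"grip": -1},
  {"dp": [0,0,-0.001],"turn": [0,0,0],"grip": -1},
  {"dp": [0,0,-0.001],"turn": [0,0,0],"grip": -1},
])

```text
clock: 26.25
position: [0.5028, 0.1668, 0.3577]
ee_rot: [-0.498, -0.502, -0.498, 0.502]
contact_force: [0.6, -0.4, 0.1]
width: 0.0001
```

>>> arm_command([
  {"dp": [0,0,-0.001],"turn": [0,0,0],"grip": -1},
  {"dp": [0,0,-0.001],"turn": [0,0,0],"grip": -1},
  {"dp": [0,0,-0.001],"turn": [0,0,0],"grip": -1},
  {"dp": [0,0,-0.001],"turn": [0,0,0],"grip": -1},
  {"dp": [0,0,-0.001],"turn": [0,0,0],"grip": -1},
  {"dp": [0,0,-0.001],"turn": [0,0,0],"grip": -1},
  {"dp": [0,0,-0.001],"turn": [0,0,0],"grip": -1},
  {"dp": [0,0,0],"turn": [0,0,0],"grip": -1},
])

```text
clock: 27.05
position: [0.5029, 0.174, 0.3577]
ee_rot: [0.498, 0.502, 0.498, -0.502]
contact_force: [-0.3, 0.1, 0.1]
width: 0.0002
```

Small 0.5 mm steps to first touch, then a very slow retreat.

>>> arm_command([
  {"dp": [0,0,-0.0005],"turn": [0,0,0],"grip": -1},
  {"dp": [0,0,-0.0005],"turn": [0,0,0],"grip": -1},
  {"dp": [0,0,-0.0005],"turn": [0,0,0],"grip": -1},
  {"dp": [0,0,-0.0005],"turn": [0,0,0],"grip": -1},
  {"dp": [0,0,0],"turn": [0,0,0],"grip": -1},
  {"dp": [0,0,0],"turn": [0,0,0],"grip": -1},
])

```text
clock: 27.65
position: [0.5029, 0.1759, 0.3577]
ee_rot: [0.498, 0.502, 0.498, -0.502]
contact_force: [0.5, 0.4, -0.4]
width: 0.0003
```

>>> arm_command([
  {"dp": [0,0,-0.0004],"turn": [0,0,0],"grip": -1},
  {"dp": [0,0,-0.0003],"turn": [0,0,0],"grip": -1},
  {"dp": [0,0,0],"turn": [0,0,0],"grip": -1},
  {"dp": [0,0,0],"turn": [0,0,0],"grip": -1},
])

```text
clock: 28.05
position: [0.5029, 0.1766, 0.3577]
ee_rot: [0.498, 0.502, 0.498, -0.502]
contact_force: [0.0, 0.5, 0.5]
width: 0.0001
```

>>> arm_command([
  {"dp": [0,0,-0.0003],"turn": [0,0,0],"grip": -1},
  {"dp": [0,0,-0.0003],"turn": [0,0,0],"grip": -1},
  {"dp": [0,0,0],"turn": [0,0,0],"grip": -1},
  {"dp": [0,0,0],"turn": [0,0,0],"grip": -1},
])

```text
clock: 28.45
position: [0.5029, 0.1772, 0.3577]
ee_rot: [0.498, 0.502, 0.498, -0.502]
contact_force: [0.1, 0.3, -0.1]
width: -0.0
```

```bash
python3 - <<'E'
from arc import *
import cv2
st()
im=manip.get_image("top")[:,:,::-1]
cv2.imwrite("pics/j.png",cv2.resize(im[150:250,140:230],None,fx=6,fy=6,interpolation=2))
print(im[200:240,155:185].astype(int).sum(2)[[22,30]])
E
```

```text
t 28.45 p [0.5029 0.1772 0.3577] x [-0.  0. -1.] y [ 1.    -0.008 -0.   ] yaw y -0.48 F [ 0.1  0.3 -0.1] M [-0.03  0.05  0.01] w -0.0 q [0.21 0.24 1.67 0.   1.23 0.22]
[[547 596 587 560 519 465 404 338 280 220 144  82  83 126 205 291 331 346
  376 402 401 362 334 366 394 402 399 398 398 396]
 [502 542 593 582 553 509 457 395 329 272 220 147  99 114 123 125 126 126
  121 129 160 247 344 396 407 409 405 406 406 405]]
```

View pics/j.png

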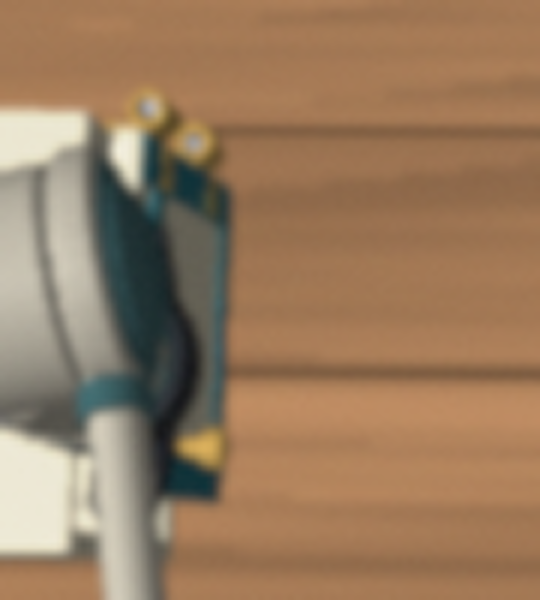

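>>> arm_command([
  {"dp": [0,0,-0.0002],"turn": [0,0,0],"grip": -1},
  {"dp": [0,0,0],"turn": [0,0,0],"grip": -1},
  {"dp": [0,0,0],"turn": [0,0,0],"grip": -1},
  {"dp": [0,0,0],"turn": [0,0,0],"grip": -1},
])

```text
clock: 28.9
position: [0.5029, 0.1772, 0.3577]
ee_rot: [-0.498, -0.502, -0.498, 0.502]
contact_force: [0.5, 0.1, -0.2]
width: 0.0
```

>>> arm_command([
  {"dp": [0,0,0.0002],"turn": [0,0,0],"grip": -1},
  {"dp": [0,0,0.0002],"turn": [0,0,0],"grip": -1},
  {"dp": [0,0,0.0002],"turn": [0,0,0],"grip": -1},
  {"dp": [0,0,0.0002],"turn": [0,0,0],"grip": -1},
  {"dp": [0,0,0.0002],"turn": [0,0,0],"grip": -1},
  {"dp": [0,0,0.0002],"turn": [0,0,0],"grip": -1},
  {"dp": [0,0,0.0003],"turn": [0,0,0],"grip": -1},
  {"dp": [0,0,0.0004],"turn": [0,0,0],"grip": -1},
])

```text
clock: 29.7
position: [0.5029, 0.1754, 0.3577]
ee_rot: [0.498, 0.502, 0.498, -0.502]
contact_force: [-0.6, -0.7, 0.3]
width: -0.0003
```

>>> arm_command([
  {"dp": [0,0,0.001],"turn": [0,0,0],"grip": -1},
  {"dp": [0,0,0.002],"turn": [0,0,0],"grip": -1},
  {"dp": [0,0,0.005],"turn": [0,0,0],"grip": -1},
  {"dp": [0,0,0.02],"turn": [0,0,0],"grip": -1},
  {"dp": [0,0,0.04],"turn": [0,0,0],"grip": -1},
  {"dp": [-0.02,0,0.045],"turn": [0,0,0],"grip": -1},
  {"dp": [-0.04,0,0.045],"turn": [0,0,0],"grip": -1},
  {"dp": [-0.04,0,0.03],"turn": [0,0,0],"grip": -1},
])

```text
clock: 30.5
position: [0.5006, -0.0071, 0.4508]
ee_rot: [-0.497, -0.502, -0.498, 0.503]
contact_force: [1.5, -0.7, -0.0]
width: 0.0002
```

>>> arm_command([
  {"dp": [0,0,0.04],"turn": [0,0,0],"grip": -1},
  {"dp": [0,0,0.04],"turn": [0,0,0],"grip": -1},
  {"dp": [0,0,0.03],"turn": [0,0,0],"grip": -1},
  {"dp": [0,0,0],"turn": [0,0,0],"grip": -1},
])

```text
clock: 30.9
position: [0.5003, -0.1185, 0.4509]
ee_rot: [-0.497, -0.503, -0.496, 0.504]
contact_force: [0.8, 1.1, -0.2]
width: 0.0001
```

```bash
python3 - <<'E'
from arc import *
import cv2
st()
im=manip.get_image("top")[:,:,::-1]
cv2.imwrite("pics/top_end2.png",im)
c=cv2.resize(im[160:250,145:195],None,fx=6.6,fy=6.6,interpolation=2)
c0=cv2.resize(cv2.imread("pics/top_end.png")[160:250,145:195],None,fx=6.6,fy=6.6,interpolation=2)
for k in range(160,250,10): cv2.putText(c,str(k),(0,int((k-160+.5)*6.6)),0,.4,(0,0,255),1)
for k in range(150,195,10): cv2.putText(c,str(k),(int((k-145+.5)*6.6)-10,10),0,.4,(0,0,255),1)
cv2.imwrite("pics/k.png",np.hstack([c,c0]))
print(im[200:240,155:185].astype(int).sum(2)[[22,30]])
E
```

```text
t 30.9 p [ 0.5003 -0.1185  0.4509] x [ 0.    -0.002 -1.   ] y [ 1.    -0.013  0.   ] yaw y -0.75 F [ 0.8  1.1 -0.2] M [0.03 0.04 0.03] w 0.0001 q [-0.37  0.16  1.55 -0.    1.43 -0.35]
[[665 665 667 673 671 664 646 558 393 266 217 212 245 267 272 279 293 306
  332 379 405 395 353 328 360 385 387 386 386 385]
 [363 224 386 581 658 661 613 477 300 165 124 119 123 119 119 124 119 121
  119 116 121 167 263 359 393 396 393 392 394 394]]
```

View pics/k.png

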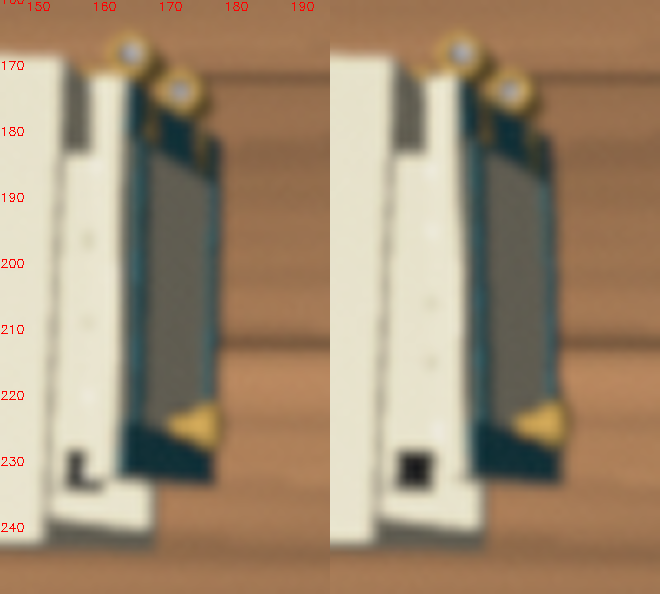

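```bash
python3 - <<'E'
from arc import *
import cv2
def edge(f):
    im=cv2.imread(f).astype(float).sum(2);out=[];c=[]
    for v in range(186,232):
        r=im[v,158:172];k=np.argmax(r<430)
        if k>0: out.append((v,158+k-1+(r[k-1]-430)/(r[k-1]-r[k])))
    out=np.array(out);p=np.polyfit(out[:,0],out[:,1],1);print(f,"slope",p[0].round(4),"at230",np.polyval(p,230).round(2),"at175",np.polyval(p,175).round(2),"rms",np.std(out[:,1]-np.polyval(p,out[:,0])).round(2))
edge("pics/top_end.png");edge("pics/top_end2.png")
for th in(-2,-1,-.5,0,.5,1,2,3,4):
    R=rz(np.radians(th));o=np.r_[H,.015]-R@[.094,0,0]
    a=proj("top",o+R@np.array((.08,-.006,.205)));b=proj("top",o+R@np.array((-.08,-.006,.205)))
    s=(b-a)[0]/(b-a)[1];print(th,"slope",s.round(4),"at230",(a[0]+s*(230-a[1])).round(2),"at175",(a[0]+s*(175-a[1])).round(2))
# cupboard front top edge measure: seam dark line
for yaw in(-.8,-.5,-.2):
    R=rz(np.radians(yaw));a=proj("top",R@[.095,-.08,.23]+[.5268,.2908,0]);b=proj("top",R@[-.095,-.08,.23]+[.5268,.2908,0]);print(yaw,((b-a)[0]/(b-a)[1]).round(4),a.round(1),b.round(1))
im=cv2.imread("pics/top0.png").astype(float).sum(2);out=[]
for v in range(188,226):
    r=im[v,147:160];w=np.clip(r.max()-60-r,0,None)
    if w.sum()>0: out.append((v,147+(w*np.arange(13)).sum()/w.sum()))
out=np.array(out);p=np.polyfit(out[:,0],out[:,1],1);print("cup front edge slope",p,np.polyval(p,168.2),np.polyval(p,241.7),np.std(out[:,1]-np.polyval(p,out[:,0])))
E
```

```text
pics/top_end.png slope 0.0176 at230 165.29 at175 164.32 rms 0.15
pics/top_end2.png slope -0.0136 at230 162.55 at175 163.29 rms 0.17
-2 slope -0.0681 at230 158.83 at175 162.58
-1 slope -0.0504 at230 159.98 at175 162.75
-0.5 slope -0.0416 at230 160.55 at175 162.84
0 slope -0.0328 at230 161.13 at175 162.93
0.5 slope -0.024 at230 161.7 at175 163.02
1 slope -0.0151 at230 162.27 at175 163.11
2 slope 0.0025 at230 163.42 at175 163.28
3 slope 0.0202 at230 164.57 at175 163.46
4 slope 0.0379 at230 165.73 at175 163.64
-0.8 -0.0493 [153.5 168.5] [149.9 241.9]
-0.5 -0.044 [153.4 168.4] [150.1 241.8]
-0.2 -0.0388 [153.2 168.2] [150.3 241.6]
cup front edge slope [-4.34166184e-02  1.61749130e+02] 154.44645469389746 151.2553332433125 0.07257568555714622
```

>>> arm_command([
  {"dp": [0,0,-0.03],"turn": [0,0,0],"grip": -1},
  {"dp": [0,0,-0.045],"turn": [0,0,0],"grip": -1},
  {"dp": [0,0,-0.045],"turn": [0,0,0],"grip": -1},
  {"dp": [0,0,-0.045],"turn": [0,0,0],"grip": -1},
  {"dp": [0,0,-0.045],"turn": [0,0,0],"grip": -1},
  {"dp": [0,0,-0.035],"turn": [0,0,0],"grip": -1},
  {"dp": [0,0,-0.01],"turn": [0,0,0],"grip": -1},
  {"dp": [0,0,0],"turn": [0,0,0],"grip": -1},
])

```text
clock: 31.75
position: [0.502, 0.1419, 0.4508]
ee_rot: [-0.499, -0.501, -0.499, 0.501]
contact_force: [0.7, -1.5, 0.0]
width: 0.0002
```

>>> arm_command([
  {"dp": [0.02,0,0],"turn": [0,0,0],"grip": -1},
  {"dp": [0.03,0,0],"turn": [0,0,0],"grip": -1},
  {"dp": [0.03,0,0],"turn": [0,0,0],"grip": -1},
  {"dp": [0.02,0,0],"turn": [0,0,0],"grip": -1},
  {"dp": [0.01,0,0],"turn": [0,0,0],"grip": -1},
  {"dp": [0,0,0],"turn": [0,0,0],"grip": -1},
  {"dp": [0,0,0],"turn": [0,0,0],"grip": -1},
])

```text
clock: 32.45
position: [0.5031, 0.1396, 0.3418]
ee_rot: [0.498, 0.503, 0.497, -0.502]
contact_force: [0.5, 0.9, 0.9]
width: 0.0001
```

```bash
python3 -c "
from h import *
st()"
```

```text
t 32.45 p [0.5031 0.1396 0.3418] x [ 0.002 -0.    -1.   ] y [ 1.    -0.009  0.002] yaw y -0.53 F [0.5 0.9 0.9] M [-0.03 -0.04 -0.01] w 0.0001 q [ 0.14  0.24  1.72 -0.    1.18  0.15]
```

>>> arm_command([
  {"dp": [-0.015,0,-0.01],"turn": [0,0,0],"grip": -1},
  {"dp": [0,0,-0.012],"turn": [0,0,0],"grip": -1},
  {"dp": [0,0,-0.006],"turn": [0,0,0],"grip": -1},
  {"dp": [0,0,-0.003],"turn": [0,0,0],"grip": -1},
  {"dp": [0,0,-0.001],"turn": [0,0,0],"grip": -1},
  {"dp": [0,0,0],"turn": [0,0,0],"grip": -1},
  {"dp": [0,0,0],"turn": [0,0,0],"grip": -1},
])

```text
clock: 33.15
position: [0.5028, 0.1719, 0.3557]
ee_rot: [-0.498, -0.502, -0.498, 0.502]
contact_force: [-0.4, 0.9, -0.3]
width: -0.0001
```

>>> arm_command([
  {"dp": [0,0,-0.0004],"turn": [0,0,0],"grip": -1},
  {"dp": [0,0,-0.0004],"turn": [0,0,0],"grip": -1},
  {"dp": [0,0,-0.0004],"turn": [0,0,0],"grip": -1},
  {"dp": [0,0,-0.0004],"turn": [0,0,0],"grip": -1},
  {"dp": [0,0,-0.0004],"turn": [0,0,0],"grip": -1},
  {"dp": [0,0,-0.0004],"turn": [0,0,0],"grip": -1},
  {"dp": [0,0,-0.0004],"turn": [0,0,0],"grip": -1},
])

```text
clock: 33.85
position: [0.5029, 0.1749, 0.356]
ee_rot: [0.498, 0.502, 0.498, -0.502]
contact_force: [-0.9, -0.4, 0.1]
width: 0.0002
```

Continuing at 0.2 mm/row to about 0.177.

>>> arm_command([
  {"dp": [0,0,-0.0003],"turn": [0,0,0],"grip": -1},
  {"dp": [0,0,-0.0003],"turn": [0,0,0],"grip": -1},
  {"dp": [0,0,-0.0003],"turn": [0,0,0],"grip": -1},
  {"dp": [0,0,-0.0003],"turn": [0,0,0],"grip": -1},
  {"dp": [0,0,-0.0003],"turn": [0,0,0],"grip": -1},
  {"dp": [0,0,-0.0002],"turn": [0,0,0],"grip": -1},
  {"dp": [0,0,-0.0002],"turn": [0,0,0],"grip": -1},
  {"dp": [0,0,0],"turn": [0,0,0],"grip": -1},
])

```text
clock: 34.65
position: [0.5029, 0.1768, 0.3559]
ee_rot: [0.498, 0.502, 0.498, -0.502]
contact_force: [-0.3, -0.3, -0.7]
width: 0.0002
```

```bash
cat > be.py <<'E'
from h import *
import cv2
def run():
    st()
    im=manip.get_image("top").astype(float).sum(2)
    # outer bottom free corner region: right edge crossing (dark->wood) rows 226..231
    o=[]
    for v in (229,230,231):
        r=im[v,168:184];k=[i for i in range(1,16) if r[i-1]<250<=r[i] and r[:i].min()<200][-1]
        o.append(168+k-1+(250-r[k-1])/(r[k]-r[k-1]))
    print("edge",np.round(o,2))
    t=[]
    for v in range(186,226,4):
        r=im[v,158:172];k=np.argmax(r<430)
        t.append(round(158+k-1+(r[k-1]-430)/max(1,(r[k-1]-r[k])),1) if k else None)
    print(t)
run()
E
python3 be.py
```

```text
t 34.65 p [0.5029 0.1768 0.3559] x [-0.  0. -1.] y [ 1.    -0.008 -0.   ] yaw y -0.49 F [-0.3 -0.3 -0.7] M [0.03 0.01 0.02] w 0.0002 q [0.21 0.25 1.67 0.   1.22 0.22]
edge [176.16 176.13 176.13]
[None, None, None, None, None, None, None, None, None, np.float64(161.0)]
```

>>> arm_command([
  {"dp": [0,0,-0.0001],"turn": [0,0,0],"grip": -1},
  {"dp": [0,0,-0.0001],"turn": [0,0,0],"grip": -1},
  {"dp": [0,0,-0.0001],"turn": [0,0,0],"grip": -1},
  {"dp": [0,0,-0.0001],"turn": [0,0,0],"grip": -1},
  {"dp": [0,0,0],"turn": [0,0,0],"grip": -1},
  {"dp": [0,0,0],"turn": [0,0,0],"grip": -1},
  {"dp": [0,0,0],"turn": [0,0,0],"grip": -1},
])

```text
clock: 35.4
position: [0.5029, 0.1772, 0.3559]
ee_rot: [-0.498, -0.502, -0.498, 0.502]
contact_force: [0.0, -1.7, 0.3]
width: -0.0002
```

```bash
python3 be.py
```

```text
t 35.4 p [0.5029 0.1772 0.3559] x [-0.  0. -1.] y [ 1.    -0.009 -0.   ] yaw y -0.49 F [ 0.  -1.7  0.3] M [-0.05  0.01  0.02] w -0.0002 q [0.21 0.25 1.67 0.   1.22 0.22]
edge [176.13 176.04 175.86]
[None, None, None, None, None, None, None, None, None, np.float64(160.7)]
```

>>> arm_command([
  {"dp": [0,0,0.0001],"turn": [0,0,0],"grip": -1},
  {"dp": [0,0,0.0001],"turn": [0,0,0],"grip": -1},
  {"dp": [0,0,0.0001],"turn": [0,0,0],"grip": -1},
  {"dp": [0,0,0.0001],"turn": [0,0,0],"grip": -1},
  {"dp": [0,0,0.0001],"turn": [0,0,0],"grip": -1},
  {"dp": [0,0,0.0001],"turn": [0,0,0],"grip": -1},
  {"dp": [0,0,0.0001],"turn": [0,0,0],"grip": -1},
  {"dp": [0,0,0.0001],"turn": [0,0,0],"grip": -1},
])

```text
clock: 36.25
position: [0.5029, 0.1764, 0.3559]
ee_rot: [0.498, 0.502, 0.498, -0.502]
contact_force: [-0.5, 0.0, 0.7]
width: 0.0001
```

>>> arm_command([
  {"dp": [0,0,0.0001],"turn": [0,0,0],"grip": -1},
  {"dp": [0,0,0.0001],"turn": [0,0,0],"grip": -1},
  {"dp": [0,0,0.0001],"turn": [0,0,0],"grip": -1},
  {"dp": [0,0,0.0001],"turn": [0,0,0],"grip": -1},
  {"dp": [0,0,0.0002],"turn": [0,0,0],"grip": -1},
  {"dp": [0,0,0.0002],"turn": [0,0,0],"grip": -1},
  {"dp": [0,0,0.0002],"turn": [0,0,0],"grip": -1},
  {"dp": [0,0,0.0002],"turn": [0,0,0],"grip": -1},
])

```text
clock: 37.05
position: [0.5029, 0.1752, 0.3559]
ee_rot: [0.498, 0.502, 0.498, -0.502]
contact_force: [-0.4, -1.0, 0.4]
width: -0.0001
```

```bash
python3 be.py
```

```text
t 37.05 p [0.5029 0.1752 0.3559] x [ 0.  0. -1.] y [ 1.    -0.009  0.   ] yaw y -0.49 F [-0.4 -1.   0.4] M [0.   0.04 0.02] w -0.0001 q [0.2  0.25 1.67 0.   1.22 0.21]
edge [176.8  176.76 176.69]
[None, None, None, None, None, np.float64(158.3), None, None, None, np.float64(161.7)]
```

```bash
for i in 1 2 3; do python3 be.py; done
```

```text
t 37.1 p [0.5029 0.1751 0.356 ] x [ 0.  0. -1.] y [ 1.    -0.009  0.   ] yaw y -0.49 F [ 0.5 -0.5 -0. ] M [ 0.01 -0.04 -0.02] w -0.0003 q [0.2  0.25 1.67 0.   1.22 0.21]
edge [176.8  176.81 176.76]
[None, None, None, None, None, np.float64(158.3), None, None, None, np.float64(161.7)]
t 37.15 p [0.5029 0.1751 0.3559] x [-0.  0. -1.] y [ 1.    -0.009 -0.   ] yaw y -0.49 F [-1.  -0.4  0.7] M [-0.06  0.02  0.01] w 0.0004 q [0.2  0.25 1.67 0.   1.22 0.21]
edge [176.82 176.79 176.76]
[None, None, None, None, None, np.float64(158.3), None, None, None, np.float64(161.7)]
t 37.2 p [0.5029 0.1752 0.3559] x [ 0.  0. -1.] y [ 1.    -0.009  0.   ] yaw y -0.49 F [-0.1 -0.7 -0. ] M [ 0.04  0.01 -0.06] w -0.0002 q [0.2  0.25 1.67 0.   1.22 0.21]
edge [176.8  176.78 176.77]
[None, None, None, None, None, np.float64(158.3), None, None, None, np.float64(161.7)]
```

>>> arm_command([
  {"dp": [0,0,-0.0003],"turn": [0,0,0],"grip": -1},
  {"dp": [0,0,-0.0003],"turn": [0,0,0],"grip": -1},
  {"dp": [0,0,-0.0003],"turn": [0,0,0],"grip": -1},
  {"dp": [0,0,-0.0002],"turn": [0,0,0],"grip": -1},
  {"dp": [0,0,-0.0002],"turn": [0,0,0],"grip": -1},
  {"dp": [0,0,-0.0001],"turn": [0,0,0],"grip": -1},
  {"dp": [0,0,0],"turn": [0,0,0],"grip": -1},
  {"dp": [0,0,0],"turn": [0,0,0],"grip": -1},
])

```text
clock: 38.05
position: [0.5029, 0.1766, 0.356]
ee_rot: [0.498, 0.502, 0.498, -0.502]
contact_force: [0.5, -0.4, 0.4]
width: 0.0001
```

```bash
python3 be.py
```

```text
t 38.05 p [0.5029 0.1766 0.356 ] x [ 0.  0. -1.] y [ 1.    -0.009  0.   ] yaw y -0.49 F [ 0.5 -0.4  0.4] M [ 0.05 -0.   -0.01] w 0.0001 q [0.21 0.25 1.67 0.   1.22 0.22]
edge [176.34 176.18 176.12]
[None, None, None, None, None, None, None, None, None, np.float64(161.1)]
```

>>> arm_command([
  {"dp": [0,0,0.0002],"turn": [0,0,0],"grip": -1},
  {"dp": [0,0,0.0002],"turn": [0,0,0],"grip": -1},
  {"dp": [0,0,0.0003],"turn": [0,0,0],"grip": -1},
  {"dp": [0,0,0.0003],"turn": [0,0,0],"grip": -1},
  {"dp": [0,0,0.0005],"turn": [0,0,0],"grip": -1},
  {"dp": [0,0,0.0005],"turn": [0,0,0],"grip": -1},
  {"dp": [0,0,0.001],"turn": [0,0,0],"grip": -1},
  {"dp": [0,0,0],"turn": [0,0,0],"grip": -1},
])

```text
clock: 38.9
position: [0.5029, 0.1735, 0.3559]
ee_rot: [0.498, 0.502, 0.498, -0.502]
contact_force: [0.4, -0.1, -0.3]
width: -0.0003
```

```bash
python3 be.py; python3 be.py
```

```text
t 38.9 p [0.5029 0.1735 0.3559] x [ 0.  0. -1.] y [ 1.    -0.009  0.   ] yaw y -0.49 F [ 0.4 -0.1 -0.3] M [0.01 0.04 0.02] w -0.0003 q [0.2  0.24 1.68 0.   1.22 0.21]
edge [177.13 177.02 176.9 ]
[None, None, None, np.float64(158.0), np.float64(158.5), np.float64(159.2), None, None, None, np.float64(162.5)]
t 38.95 p [0.5029 0.1735 0.356 ] x [ 0.  0. -1.] y [ 1.    -0.009  0.   ] yaw y -0.49 F [0.4 0.5 0.1] M [-0.01  0.03 -0.04] w -0.0 q [0.2  0.24 1.68 0.   1.22 0.21]
edge [177.11 177.03 176.86]
[None, None, None, np.float64(158.0), np.float64(158.5), np.float64(159.2), None, None, None, np.float64(162.5)]
```

```bash
python3 - <<'E'
from h import *
import cv2
o=np.array([.5268,.2908,0]);R=rz(-.0083)
def u(x,y,z): return proj("top",R@[x,y,z]+o).round(2)
print("seam",u(-.067,-.08,.23),"bump back top",u(-.075,-.08,.195),"bump front top",u(-.075,-.09,.195),"front bottom",u(-.075,-.09,.165))
for y in(-.088,-.090,-.092,-.094,-.096,-.098): print(y,"inner top edge",u(-.067,y,.22),"outer",u(-.067,y-.012,.22))
for f in("top0","top_end","top_end2"):
    im=cv2.imread(f"pics/{f}.png").astype(int).sum(2)
    for v in(229,230,231,232): print(f,v,im[v,150:168])
E
```

```text
seam [150.61 230.77] bump back top [153.51 234.39] bump front top [157.29 234.45] front bottom [159.68 234.85]
-0.088 inner top edge [154.58 230.99] outer [159.21 231.07]
-0.09 inner top edge [155.35 231.  ] outer [159.99 231.08]
-0.092 inner top edge [156.13 231.01] outer [160.76 231.09]
-0.094 inner top edge [156.9  231.03] outer [161.53 231.11]
-0.096 inner top edge [157.67 231.04] outer [162.3  231.12]
-0.098 inner top edge [158.44 231.05] outer [163.07 231.13]
top0 229 [657 611 564 614 576 379 201 163 168 220 383 561 651 665 667 667 658 592]
top0 230 [653 603 562 615 574 369 161  98  93 172 369 564 652 667 666 666 658 594]
top0 231 [644 581 547 600 559 355 163 102  95 190 405 600 661 667 666 665 659 592]
top0 232 [643 569 538 581 522 332 174 134 127 212 425 614 666 667 667 667 654 576]
top_end 229 [655 611 561 609 570 381 199 162 167 221 383 566 651 661 625 497 319 170]
top_end 230 [650 602 558 612 567 369 159  99  93 173 374 568 649 657 626 504 328 177]
top_end 231 [645 576 548 601 553 352 157 101  96 189 404 593 653 648 601 492 337 215]
top_end 232 [638 566 533 580 517 328 171 138 125 208 420 604 649 631 586 502 400 319]
top_end2 229 [657 613 561 612 574 377 240 374 559 653 662 621 482 306 162 121 117 121]
top_end2 230 [652 602 562 614 572 363 224 386 581 658 661 613 477 300 165 124 119 123]
top_end2 231 [644 580 548 603 553 349 231 407 586 638 633 590 465 307 214 184 173 155]
top_end2 232 [640 567 536 583 519 325 216 346 480 517 542 556 502 416 376 357 319 262]
```

>>> arm_command([
  {"dp": [0,0,0.006],"turn": [0,0,0],"grip": -1},
  {"dp": [0,-0.014,0.002],"turn": [0,0,0],"grip": -1},
  {"dp": [0,-0.014,0],"turn": [0,0,0],"grip": -1},
  {"dp": [0,0,-0.005],"turn": [0,0,0],"grip": -1},
  {"dp": [0,0,-0.002],"turn": [0,0,0],"grip": -1},
  {"dp": [0,0,-0.001],"turn": [0,0,0],"grip": -1},
  {"dp": [0,0,-0.0005],"turn": [0,0,0],"grip": -1},
  {"dp": [0,0,-0.0005],"turn": [0,0,0],"grip": -1},
])

```text
clock: 39.8
position: [0.4752, 0.175, 0.3559]
ee_rot: [0.498, 0.502, 0.498, -0.502]
contact_force: [-0.5, 0.6, -0.5]
width: 0.0002
```

>>> arm_command([
  {"dp": [0,0,-0.0004],"turn": [0,0,0],"grip": -1},
  {"dp": [0,0,-0.0004],"turn": [0,0,0],"grip": -1},
  {"dp": [0,0,-0.0004],"turn": [0,0,0],"grip": -1},
  {"dp": [0,0,-0.0004],"turn": [0,0,0],"grip": -1},
  {"dp": [0,0,-0.0003],"turn": [0,0,0],"grip": -1},
  {"dp": [0,0,0],"turn": [0,0,0],"grip": -1},
  {"dp": [0,0,0],"turn": [0,0,0],"grip": -1},
])

```text
clock: 40.5
position: [0.4749, 0.1767, 0.3559]
ee_rot: [0.498, 0.502, 0.498, -0.502]
contact_force: [0.1, -0.3, -0.2]
width: -0.0001
```

```bash
python3 be.py
```

```text
t 40.5 p [0.4749 0.1767 0.3559] x [ 0.  0. -1.] y [ 1.    -0.009  0.   ] yaw y -0.49 F [ 0.1 -0.3 -0.2] M [-0.02 -0.01 -0.04] w -0.0001 q [0.22 0.21 1.73 0.   1.21 0.23]
edge [176.39 176.2  176.13]
[np.float64(163.1), np.float64(163.1), None, None, None, None, None, None, None, None]
```

>>> arm_command([
  {"dp": [0,0,-0.0003],"turn": [0,0,0],"grip": -1},
  {"dp": [0,0,-0.0003],"turn": [0,0,0],"grip": -1},
  {"dp": [0,0,-0.0002],"turn": [0,0,0],"grip": -1},
  {"dp": [0,0,0],"turn": [0,0,0],"grip": -1},
])

```text
clock: 40.95
position: [0.4749, 0.1775, 0.3559]
ee_rot: [-0.498, -0.502, -0.498, 0.502]
contact_force: [0.2, 0.2, -0.6]
width: 0.0003
```

```bash
python3 be.py
```

```text
t 40.95 p [0.4749 0.1775 0.3559] x [-0. -0. -1.] y [ 1.    -0.009 -0.   ] yaw y -0.49 F [ 0.2  0.2 -0.6] M [-0.03  0.06 -0.02] w 0.0003 q [ 0.22  0.21  1.73 -0.    1.21  0.23]
edge [176.   175.84 175.79]
[np.float64(163.1), np.float64(163.0), None, None, None, None, None, None, None, None]
```

>>> arm_command([
  {"dp": [0,0,-0.0002],"turn": [0,0,0],"grip": -1},
  {"dp": [0,0,-0.0002],"turn": [0,0,0],"grip": -1},
  {"dp": [0,0,0],"turn": [0,0,0],"grip": -1},
])

```text
clock: 41.3
position: [0.4749, 0.1777, 0.3559]
ee_rot: [-0.498, -0.502, -0.498, 0.502]
contact_force: [-1.2, -2.2, -0.3]
width: -0.0
```

>>> arm_command([
  {"dp": [0,0,-0.0002],"turn": [0,0,0],"grip": -1},
  {"dp": [0,0,-0.0002],"turn": [0,0,0],"grip": -1},
  {"dp": [0,0,0],"turn": [0,0,0],"grip": -1},
])

```text
clock: 41.6
position: [0.4749, 0.1779, 0.3559]
ee_rot: [-0.498, -0.502, -0.498, 0.502]
contact_force: [-0.0, -3.4, 1.4]
width: 0.0001
```

```bash
python3 be.py
```

```text
t 41.6 p [0.4749 0.1779 0.3559] x [-0.    -0.001 -1.   ] y [ 1.    -0.008 -0.   ] yaw y -0.47 F [-0.  -3.4  1.4] M [-0.69  0.03  0.01] w 0.0001 q [ 0.22  0.21  1.73 -0.    1.21  0.23]
edge [175.98 175.87 175.8 ]
[np.float64(163.1), np.float64(163.0), None, None, None, None, None, None, None, None]
```

>>> arm_command([
  {"dp": [0,0,0.0001],"turn": [0,0,0],"grip": -1},
  {"dp": [0,0,0.0001],"turn": [0,0,0],"grip": -1},
  {"dp": [0,0,0.0001],"turn": [0,0,0],"grip": -1},
  {"dp": [0,0,0.0001],"turn": [0,0,0],"grip": -1},
  {"dp": [0,0,0.0001],"turn": [0,0,0],"grip": -1},
  {"dp": [0,0,0.0001],"turn": [0,0,0],"grip": -1},
  {"dp": [0,0,0.0001],"turn": [0,0,0],"grip": -1},
  {"dp": [0,0,0.0001],"turn": [0,0,0],"grip": -1},
])

```text
clock: 42.45
position: [0.4749, 0.1776, 0.3559]
ee_rot: [0.498, 0.502, 0.498, -0.502]
contact_force: [-0.0, -4.0, 0.9]
width: -0.0001
```

```bash
python3 be.py
```

```text
t 42.45 p [0.4749 0.1776 0.3559] x [ 0.  0. -1.] y [ 1.    -0.009  0.   ] yaw y -0.49 F [-0.  -4.   0.9] M [-0.7   0.07 -0.06] w -0.0001 q [0.22 0.21 1.73 0.   1.21 0.23]
edge [176.02 175.86 175.81]
[np.float64(163.1), np.float64(163.0), None, None, None, None, None, None, None, None]
```

>>> arm_command([
  {"dp": [0,0,0.0001],"turn": [0,0,0],"grip": -1},
  {"dp": [0,0,0.0001],"turn": [0,0,0],"grip": -1},
  {"dp": [0,0,0.0001],"turn": [0,0,0],"grip": -1},
  {"dp": [0,0,0.0001],"turn": [0,0,0],"grip": -1},
  {"dp": [0,0,0.0001],"turn": [0,0,0],"grip": -1},
  {"dp": [0,0,0.0001],"turn": [0,0,0],"grip": -1},
  {"dp": [0,0,0.0001],"turn": [0,0,0],"grip": -1},
  {"dp": [0,0,0.0001],"turn": [0,0,0],"grip": -1},
])

```text
clock: 43.3
position: [0.475, 0.1771, 0.3559]
ee_rot: [0.498, 0.503, 0.498, -0.502]
contact_force: [0.2, -0.4, 0.2]
width: 0.0001
```

```bash
python3 be.py
```

```text
t 43.3 p [0.475  0.1771 0.3559] x [ 0.     0.001 -1.   ] y [ 1.    -0.009  0.   ] yaw y -0.5 F [ 0.2 -0.4  0.2] M [ 0.02 -0.01 -0.06] w 0.0001 q [0.22 0.21 1.73 0.   1.21 0.23]
edge [176.12 176.12 176.04]
[np.float64(163.1), np.float64(163.1), None, None, None, None, None, None, None, None]
```

>>> arm_command([
  {"dp": [0,0,0],"turn": [0,0,0],"grip": -1},
  {"dp": [0,0,0],"turn": [0,0,0],"grip": -1},
  {"dp": [0,0,0],"turn": [0,0,0],"grip": -1},
  {"dp": [0,0,0.0001],"turn": [0,0,0],"grip": -1},
  {"dp": [0,0,0.0001],"turn": [0,0,0],"grip": -1},
  {"dp": [0,0,0.0001],"turn": [0,0,0],"grip": -1},
  {"dp": [0,0,0.0001],"turn": [0,0,0],"grip": -1},
  {"dp": [0,0,0.0001],"turn": [0,0,0],"grip": -1},
])

```text
clock: 44.15
position: [0.4749, 0.1762, 0.3559]
ee_rot: [0.498, 0.502, 0.498, -0.502]
contact_force: [0.9, 0.1, -0.0]
width: -0.0001
```

```bash
python3 be.py
```

```text
t 44.15 p [0.4749 0.1762 0.3559] x [ 0.  0. -1.] y [ 1.    -0.009  0.   ] yaw y -0.49 F [ 0.9  0.1 -0. ] M [-0.    0.05 -0.07] w -0.0001 q [0.22 0.21 1.73 0.   1.21 0.23]
edge [176.47 176.44 176.42]
[np.float64(163.0), np.float64(163.1), None, None, None, None, None, None, None, None]
```

>>> arm_command([
  {"dp": [0,0,0.0002],"turn": [0,0,0],"grip": -1},
  {"dp": [0,0,0.0002],"turn": [0,0,0],"grip": -1},
  {"dp": [0,0,0.0002],"turn": [0,0,0],"grip": -1},
  {"dp": [0,0,0.0002],"turn": [0,0,0],"grip": -1},
  {"dp": [0,0,0.0002],"turn": [0,0,0],"grip": -1},
  {"dp": [0,0,0.0002],"turn": [0,0,0],"grip": -1},
  {"dp": [0,0,0.0002],"turn": [0,0,0],"grip": -1},
  {"dp": [0,0,0.0002],"turn": [0,0,0],"grip": -1},
])

```text
clock: 45.0
position: [0.4749, 0.1746, 0.3559]
ee_rot: [0.498, 0.502, 0.498, -0.502]
contact_force: [-0.7, -0.3, 0.8]
width: 0.0001
```

```bash
python3 be.py
```

```text
t 45.0 p [0.4749 0.1746 0.3559] x [ 0.  0. -1.] y [ 1.    -0.009  0.   ] yaw y -0.49 F [-0.7 -0.3  0.8] M [ 0.04  0.03 -0.01] w 0.0001 q [0.21 0.21 1.73 0.   1.21 0.22]
edge [176.79 176.77 176.71]
[np.float64(163.0), None, None, None, None, None, None, None, None, np.float64(158.4)]
```

>>> arm_command([
  {"dp": [0,0,0.0005],"turn": [0,0,0],"grip": -1},
  {"dp": [0,0,0.001],"turn": [0,0,0],"grip": -1},
  {"dp": [0,0,0.003],"turn": [0,0,0],"grip": -1},
  {"dp": [0,0,0.02],"turn": [0,0,0],"grip": -1},
  {"dp": [0,0,0.04],"turn": [0,0,0],"grip": -1},
  {"dp": [-0.02,0,0.045],"turn": [0,0,0],"grip": -1},
  {"dp": [-0.04,0,0.045],"turn": [0,0,0],"grip": -1},
  {"dp": [-0.04,0,0.03],"turn": [0,0,0],"grip": -1},
])

```text
clock: 45.85
position: [0.4726, -0.0043, 0.4491]
ee_rot: [-0.497, -0.502, -0.498, 0.503]
contact_force: [0.8, -0.2, 0.5]
width: -0.0007
```

>>> arm_command([
  {"dp": [0,0,0.04],"turn": [0,0,0],"grip": -1},
  {"dp": [0,0,0.04],"turn": [0,0,0],"grip": -1},
  {"dp": [0,0,0.02],"turn": [0,0,0],"grip": -1},
  {"dp": [0,0,0],"turn": [0,0,0],"grip": -1},
  {"dp": [0,0,0],"turn": [0,0,0],"grip": -1},
])

```text
clock: 46.35
position: [0.4724, -0.1024, 0.449]
ee_rot: [0.497, 0.503, 0.498, -0.502]
contact_force: [0.3, -0.5, -0.6]
width: 0.0002
```

```bash
python3 be.py; python3 - <<'E'
from arc import *
import cv2
im=manip.get_image("top")[:,:,::-1];s=manip.get_image("scene")[:,:,::-1]
v=im.astype(int).sum(2)
for r in(229,230,231): print(v[r,150:168])
cv2.imwrite("pics/fin.png",np.hstack([cv2.resize(im[160:250,145:195],None,fx=6,fy=6,interpolation=2),cv2.resize(s[200:290,270:340],None,fx=6,fy=6,interpolation=2)]))
st()
E
```

```text
t 46.35 p [ 0.4724 -0.1024  0.449 ] x [-0.     0.001 -1.   ] y [ 1.   -0.01 -0.  ] yaw y -0.56 F [ 0.3 -0.5 -0.6] M [0.02 0.02 0.  ] w 0.0002 q [-0.36  0.11  1.61  0.    1.42 -0.35]
edge [176.86 176.81 176.73]
[np.float64(162.9), np.float64(162.9), np.float64(162.9), np.float64(163.0), np.float64(163.0), np.float64(163.0), np.float64(162.9), np.float64(162.6), np.float64(162.4), np.float64(162.3)]
[660 614 566 617 576 381 262 441 628 672 666 599 413 224 135 118 119 121]
[654 605 564 617 576 366 235 428 622 669 665 590 407 222 140 124 122 122]
[648 583 550 609 556 351 223 399 585 644 638 567 404 257 206 187 173 153]
t 46.5 p [ 0.4724 -0.1012  0.4491] x [-0.     0.001 -1.   ] y [ 1.    -0.007 -0.   ] yaw y -0.41 F [ 0.3 -0.   0.7] M [-0.01  0.   -0.02] w -0.0 q [-0.36  0.11  1.61  0.    1.42 -0.35]
```

View pics/fin.png

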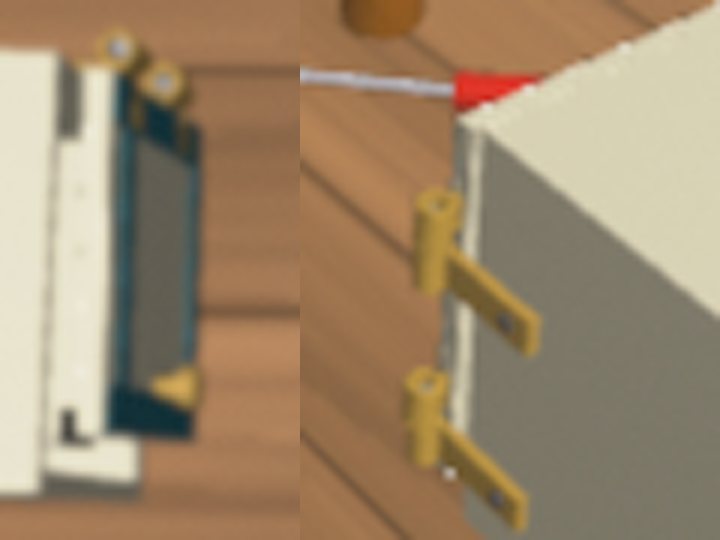

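```bash
python3 -c "
from rig import manip
print(manip.sign_off())"
```

```text
the job is handed in; nothing more can be done
None
```

I hung the door and swung it shut, then handed the job in at about 46.5 s. The one thing I'm not fully sure of is whether it ended within the 6 mm bumper limit.

- **Hanging:** I gripped the door across its thickness and came in sideways between the brackets. The knuckles slid onto the pins with no felt resistance. At the marked height the door's weight came off the gripper (about 3 N), and a picture after release showed both knuckles home with the door standing open.
- **Closing:** I pushed the door shut with closed fingers, felt the stop at 2–5 N and backed away.
- **Rebound:** The first quick retreat let the door spring about 3° ajar, so I pushed it shut again and withdrew very slowly. It eased back about 2–3 mm each time.
- **Last check:** The final pictures show both knuckles home, and the door did not visibly move between the last pictures. The arm is clear of everything. The bystanders I could see looked unmoved, though I did not measure them.
- **Bumper limit:** The door ended roughly 1.3° from parallel with the cupboard. My estimates of its free edge put it about 2–5 mm from the bumper face, and the worst reached 5.8 mm. They disagree by a few millimetres because of the calibration error and the unknown pin offset, so it is probably within the limit, but the margin is small.

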